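Honeycomb-pack hexagonal pots and snap the case shut

ROBOT

A 6-joint arm with a two-finger parallel gripper is mounted at the origin on the work surface. World frame = base frame: x ahead of the robot, y to its left, z up, the work surface at z = 0. Lengths are in m, angles in rad, forces in N, time in s.
With the tool pointing down it reaches from about 0.275 to 0.725 m from the base axis. Payload 5.6 kg.
Tool frame: the origin (TCP) lies on the centre line of the jaws, within the pads' length; the fingertips stand 22 mm ahead of it and the grasp point (between the pads) lies 3 mm ahead of it; x points along the fingers, y is the direction in which the jaws open and shut, and the axes are right-handed (so a half turn about x gives the same grasp; the last joint's range is limited). The gripper opens to 85 mm and grips with 20 to 120 N. Pads are 22 mm wide; open, the fingers measure 114 mm over their backs; the gripper's body (76 mm by 85 mm) begins 54 mm behind the grasp point. The pads swing forward as they close: fully open they stand 13 mm farther back than shut.
Start: joints at [1.408, 0.255, 0.108, 0, -1.424, -0.285], TCP at [0.238, 0.496, 0.253] pointing down, gripper open.
Joint ranges: [-2.95, 2.95], [-1.21, 1.97], [-1.09, 1.5], [-2.87, 1.71], [-2.94, -0.07], [-3.05, 3.05]. Speed limits (rad/s): [2.57, 2.57, 3.14, 3.14, 3.14, 3.14].

INTERFACE

Orientations are given as a unit quaternion [x, y, z, w].
In Python, from bench import sense, snapshot, sign_off gives the robot as it stands.
- The arm moves only by the shell command python3 -m creep 'ROWS'. ROWS is JSON, a list of rows, each a list of 7 numbers: the shift along the tool's x, y, z normalised to -1 to 1, where 1 is 0.5 m, then the turn, a rotation vector about the tool's x, y, z normalised to -1 to 1, where 1 is 180 degrees, then the gripper's target within -1 to 1 (fully open at 1, half-way at 0, shut at -1). A call has 1 to 10 rows; each row is the pose to reach, as a shift and turn from the pose measured when the call began, along the tool's axes at that moment, turning the shorter way round; what a row does not reach only later rows make up. A row lasts 1/10 s, in which the tool goes at most 50 mm and 8.59 degrees, less where a joint would pass 70% of its speed; a pose out of reach is approached as far as the arm can. A call with a number of a shift or a turn outside -1 to 1 is refused whole. A call with a gripper value outside its range is refused whole. The fingers move at their own pace and stop on an object; the grip force is fixed at half the most. Time passes only in rows, so rows that repeat a pose let the fingers close. It gives the time, the measured TCP pose, the force and the opening at its end, in the units of the state.
- sense(): the state, without advancing time (a new reading comes with each control period).
- snapshot(name): name is "scene" or "top" or "wrist"; returns a dict with "pixels" (480x640x3 uint8, blue, green, red), "fov_y" (degrees; the focal length in pixels is half the picture's height over the tangent of half this angle, whatever the lens; pixels are square), "cx", "cy" (the principal point, pixels), "dist" ([k1, k2, p1, p2, k3] as OpenCV has them; the pictures are not rectified), "T" (4x4, takes a point from camera to world coordinates). Camera axes: x right, y down, z forward; pixel columns grow to the right and rows downward; lengths in m; the calibration is good to about 2 mm. A picture is of the moment at which its call begins. There is no depth.
- sign_off(): hands the job in, once; it reports no verdict.
The state is a dict: "t": time; "joint_positions": joint angles; "dq": joint speeds; "tau": joint torques, N m; "tool_pos": TCP position; "tool_rot": TCP orientation; "wrist_force": force on the tool from outside, world axes, zero at the start; "wrist_torque": the same for the moment, N m; "gripper_width": finger opening in m.
Only numpy, scipy, OpenCV 4.12 (cv2) and the standard library are available. Lean on these libraries where they do the work, as an engineer would, in place of code of your own. Each camera call takes 0.05 s, during which the arm holds its last target.

TASK

Pack all the hexagonal pots that stand on the deck into the yellow display case, upright on its floor in one layer like a honeycomb with flat faces touching: four in a straight row along the hinge wall, filling it from end to end, and the rest nested in the notches of that row. Once all are packed, swing the clear lid down and press its tab until it snaps fully shut past the catch. Leave the film roll, the screwdriver and the blue bottle where they are.

Things in the scene. Friction and masses are not known exactly. Their poses are not given: they have to be found in the camera images.
- pot1: amber glass pot, 90 g: hexagonal body 46 mm across flats, 34 mm high (foot chamfered 2 mm, shoulder 3 mm), topped by a hexagonal red cap to take it by, 22 mm across flats and 22 mm high. Origin: centre of its underside; z up. Flats of body and cap look along its own +-y and at 60 degrees to that, corners along its +-x. Stands on the deck (z=0) left of the case. May be absent.
- pot2: a pot exactly like pot1. May be absent.
- pot3: a pot exactly like pot1. May be absent.
- pot4: a pot exactly like pot1. May be absent.
- pot5: a pot exactly like pot1. May be absent.
- pot6: a pot exactly like pot1. May be absent.
- pot7: a pot exactly like pot1. May be absent.
- tray: yellow tray of the case, fixed on the deck: outside 106 (own x) by 197 mm (own y), 26 mm high, walls 4 mm; inside 98 by 189 mm, floor 5 mm above the deck. Origin: centre of its underside; own +x points to the hinge side. Holds a row of four pots by the hinge wall and up to three in their notches, 5 mm to spare each way. A sprung roller catch sits mid-front outside, reaching 12 mm out.
- row1 (a point): where the centre of a pot's underside belongs on the tray floor: place 1 of 4 in the row along the hinge wall, 20.5 mm from the tray's origin along its x, 69 mm along its y, 5 mm up. A notch place lies halfway between two neighbouring places and 40 mm nearer the front.
- row2 (a point): where the centre of a pot's underside belongs on the tray floor: place 2 of 4 in the row along the hinge wall, 20.5 mm from the tray's origin along its x, 23 mm along its y, 5 mm up. A notch place lies halfway between two neighbouring places and 40 mm nearer the front.
- row3 (a point): where the centre of a pot's underside belongs on the tray floor: place 3 of 4 in the row along the hinge wall, 20.5 mm from the tray's origin along its x, -23 mm along its y, 5 mm up. A notch place lies halfway between two neighbouring places and 40 mm nearer the front.
- row4 (a point): where the centre of a pot's underside belongs on the tray floor: place 4 of 4 in the row along the hinge wall, 20.5 mm from the tray's origin along its x, -69 mm along its y, 5 mm up. A notch place lies halfway between two neighbouring places and 40 mm nearer the front.
- lid (a joint): hinge angle (rad) of the clear, blue-edged domed lid (43 mm high, as long and wide as the tray, walls 3 mm): 0 shut, grows as it opens, stops at 2.15, leaning back. The hinge is stiff: the lid (220 g) stays where it is left. The catch meets it at about 0.1; 8 to 15 N down on the tab snaps it past, and the catch then holds it shut at 0.
- lid_hinge (a point): on the hinge axis (parallel to the tray's y) at the top of the tray's far wall: 53 mm from the tray's origin along its +x, 26.5 mm above the deck. Its frame turns with the lid.
- lid_tab (a point): centre of the upper face of the blue tab on the lid's front edge, 118 mm from the hinge. The tab is 40 mm wide (along y; can be pinched by its ends), sticks out 24 mm past the lid's front, 4 mm thick; shut, its upper face is 30.5 mm above the deck (lid top 69.5 mm). Lid open: the tab stands up at the lid's top edge and that face looks away from the robot.
- film_roll: bystander: white roll of film standing on the deck, 90 mm across, 60 mm high; origin at the centre of its underside
- screwdriver: bystander: screwdriver lying on the deck
- cleaner: bystander: blue bottle, 56 mm across, 120 mm high; origin at the centre of its underside
Mind the look-alikes: they are no part of the job. Leave any green or turquoise look-alike of the pot2 alone.

How it is judged:
By the outcome, as a careful person would: the job done as asked, in the order asked, and still so for the second after the job is handed in, with the robot touching nothing.
Of pot1, pot2, pot3, pot4, pot5, pot6, pot7 only 5 to 7 are there at a start; the rules pass over those that are not, and their reading is None.
At some moment in a run one of pot1, pot2, pot3, pot4, pot5, pot6, pot7 may be knocked a few centimetres aside while the robot is not near it.
Once in a run the grip may slacken for a moment while it holds something.
It also fails if it takes over 210 s, if anything falls off the work surface, if the arm or the gripper's body presses on something with over 40 N, if the wrist force passes 120 N, or if a joint passes its speed limit or range.

## Working session

There is one attempt and no reset: what is moved stays moved. The work goes in short steps, Python scripts to look and compute and a shell command to move; the robot and the scene stay as the last step left them, time stands still between calls to the robot, and variables do not carry over. Pictures are saved under pics/ and viewed, and the job is handed in when it is done.

```bash
ls; mkdir -p pics; cat > look.py <<'E'
import sys,cv2
from bench import snapshot
import pickle
for n in sys.argv[2:]:
    s=snapshot(n); cv2.imwrite(f'pics/{n}_{sys.argv[1]}.png',s['pixels']); pickle.dump(s,open(f'pics/{n}_{sys.argv[1]}.pkl','wb'))
    print(n,s['fov_y'],s['cx'],s['cy'],s['dist'],s['T'])
E
python3 look.py 0 scene top wrist; python3 -c "
from bench import sense
print(sense())"
```

```text
pics
scene 54.540795932773754 324.3236385891491 242.726803421589 [0.02793786 0.         0.         0.         0.        ] [[-0.40676665  0.67491455 -0.61565513  1.13379427]
 [ 0.91352414  0.29770213 -0.27721307  0.23773034]
 [-0.00381329 -0.67517686 -0.73764603  0.70474031]
 [ 0.          0.          0.          1.        ]]
top 54.164731484934094 317.2777397837856 237.73347335568207 [-0.1158033  0.         0.         0.         0.       ] [[-0.01916499 -0.98108826  0.19260977  0.37476586]
 [-0.9996482   0.01527    -0.0216865  -0.00683531]
 [ 0.01833522 -0.19295764 -0.98103576  1.10730914]
 [ 0.          0.          0.          1.        ]]
wrist 67.17930830085166 324.11150870924854 234.60711001574853 [-0.07080528  0.          0.          0.          0.        ] [[-0.43333863 -0.85112574 -0.29631507  0.31488212]
 [-0.9012293   0.40991679  0.14054884  0.4603612 ]
 [ 0.00183978  0.32795306 -0.94469223  0.3740515 ]
 [ 0.          0.          0.          1.        ]]
{'t': 0.15, 'joint_positions': array([ 1.40757731e+00,  2.55626841e-01,  1.07292322e-01, -3.05698748e-04,
       -1.42388158e+00, -2.84577017e-01]), 'dq': array([ 0.00103039, -0.00267348,  0.0048732 ,  0.00025677, -0.00040338,
       -0.00141795]), 'tau': array([-1.19293516e-03, -3.86943448e+01,  2.38079578e+01,  5.36664560e+00,
       -4.56832408e-03, -1.11747699e-06]), 'tool_pos': array([0.23797387, 0.49548451, 0.25259883]), 'tool_rot': array([-0.68937697,  0.15752333,  0.68952951,  0.15650828]), 'wrist_force': array([ 0.64964042, -0.2769511 , -0.63365478]), 'wrist_torque': array([ 0.02929391,  0.02800657, -0.01146629]), 'gripper_width': 0.08549350073202133}
```

View pics/scene_0.png

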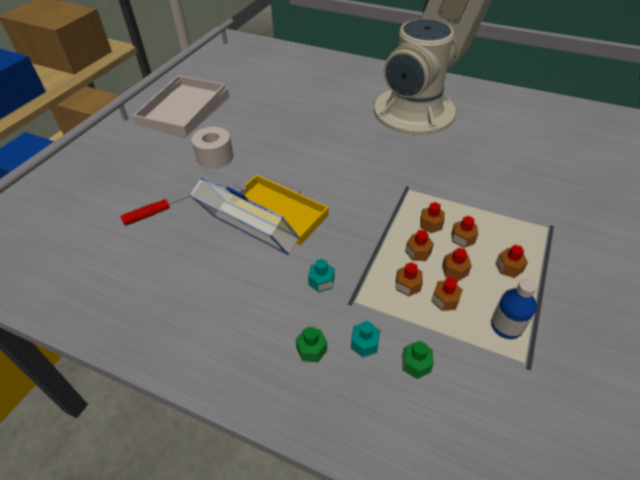

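View pics/top_0.png

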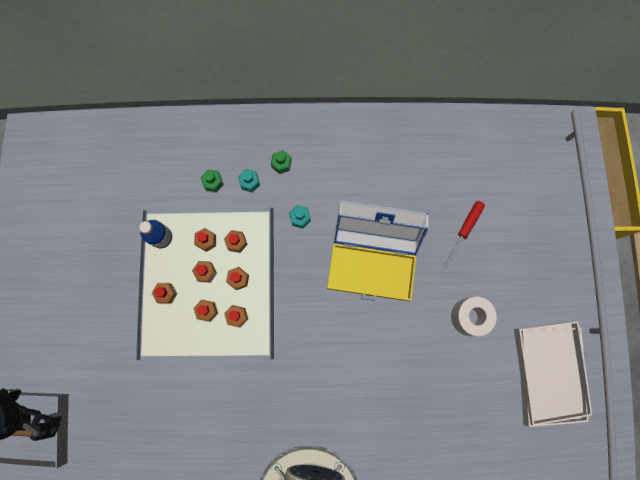

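View pics/wrist_0.png

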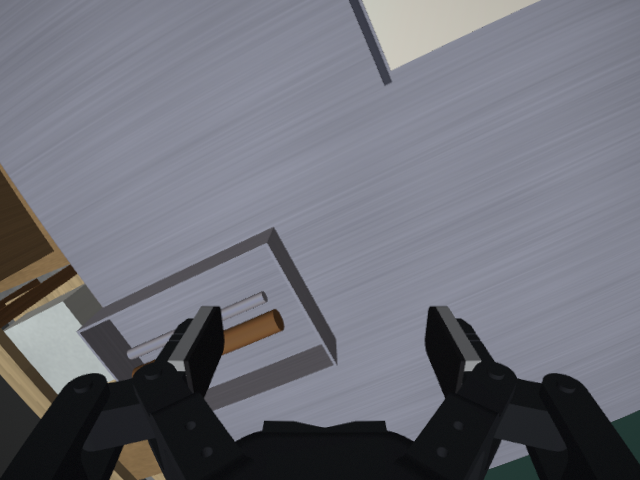

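```bash
cat > h.py <<'E'
import cv2,numpy as np,pickle
from scipy.spatial.transform import Rotation as R
def K(s):
    f=240/np.tan(np.radians(s['fov_y']/2)); return np.array([[f,0,s['cx']],[0,f,s['cy']],[0,0,1.]])
def rays(s,px):
    p=cv2.undistortPoints(np.array(px,float).reshape(-1,1,2),K(s),np.array(s['dist'],float)).reshape(-1,2)
    d=np.c_[p,np.ones(len(p))]@s['T'][:3,:3].T
    return s['T'][:3,3],d/np.linalg.norm(d,axis=1)[:,None]
def plane(s,px,z):
    o,d=rays(s,px); return o+d*((z-o[2])/d[:,2])[:,None]
def tri(s1,p1,s2,p2):
    o1,d1=rays(s1,[p1]);o2,d2=rays(s2,[p2]);A=np.c_[d1[0],-d2[0]]
    t=np.linalg.lstsq(A,o2-o1,rcond=None)[0]
    a=o1+t[0]*d1[0];b=o2+t[1]*d2[0]; return (a+b)/2,np.linalg.norm(a-b)
def proj(s,P):
    Ti=np.linalg.inv(s['T']); r=cv2.Rodrigues(Ti[:3,:3])[0]
    return cv2.projectPoints(np.array(P,float).reshape(-1,1,3),r,Ti[:3,3],K(s),np.array(s['dist'],float))[0].reshape(-1,2)
def load(n): return pickle.load(open(f'pics/{n}.pkl','rb'))
def red(img):
    h=cv2.cvtColor(img,cv2.COLOR_BGR2HSV); H,S,V=cv2.split(h)
    return (((H<5)|(H>175))&(S>170)&(V>80)).astype(np.uint8)*255
def blobs(m,amin=20):
    n,l,st,c=cv2.connectedComponentsWithStats(m)
    return [(tuple(np.round(c[i],1)),st[i,4]) for i in range(1,n) if st[i,4]>amin]
E
python3 - <<'E'
from h import *
a=load('top_0');b=load('scene_0')
A=[x for x in blobs(red(a['pixels'])) ];B=blobs(red(b['pixels']))
print(A);print(B)
for c,n in A:
    best=min(((tri(a,c,b,e),e) for e,m in B),key=lambda q:q[0][1])
    print(c,n,best[1],np.round(best[0][0],4),round(best[0][1],4),np.round(plane(a,[c],0.047)[0],4))
E
```

```text
[((np.float64(471.4), np.float64(218.5)), np.int32(350)), ((np.float64(201.5), np.float64(236.7)), np.int32(83)), ((np.float64(233.1), np.float64(238.5)), np.int32(86)), ((np.float64(200.9), np.float64(269.5)), np.int32(86)), ((np.float64(235.0), np.float64(276.5)), np.int32(86)), ((np.float64(159.4), np.float64(291.8)), np.int32(79)), ((np.float64(202.2), np.float64(309.7)), np.int32(87)), ((np.float64(233.8), np.float64(315.3)), np.int32(89))]
[((np.float64(144.2), np.float64(211.8)), np.int32(485)), ((np.float64(434.0), np.float64(209.2)), np.int32(123)), ((np.float64(467.4), np.float64(223.2)), np.int32(131)), ((np.float64(421.1), np.float64(237.0)), np.int32(145)), ((np.float64(516.1), np.float64(252.4)), np.int32(147)), ((np.float64(459.5), np.float64(255.4)), np.int32(150)), ((np.float64(410.5), np.float64(270.4)), np.int32(158)), ((np.float64(449.6), np.float64(285.2)), np.int32(167))]
(np.float64(471.4), np.float64(218.5)) 350 (np.float64(144.2), np.float64(211.8)) [ 0.6315 -0.4084  0.0152] 0.0015 [ 0.6237 -0.396   0.047 ]
(np.float64(201.5), np.float64(236.7)) 83 (np.float6
[... 181 characters left out ...]
79] 0.0023 [0.5842 0.1636 0.047 ]
(np.float64(200.9), np.float64(269.5)) 86 (np.float64(459.5), np.float64(255.4)) [0.5133 0.2349 0.0484] 0.0024 [0.5133 0.2364 0.047 ]
(np.float64(235.0), np.float64(276.5)) 86 (np.float64(421.1), np.float64(237.0)) [0.4964 0.1568 0.0482] 0.0023 [0.4962 0.1581 0.047 ]
(np.float64(159.4), np.float64(291.8)) 79 (np.float64(516.1), np.float64(252.4)) [0.4634 0.3291 0.0483] 0.0024 [0.4634 0.3307 0.047 ]
(np.float64(202.2), np.float64(309.7)) 87 (np.float64(467.4), np.float64(223.2)) [0.4224 0.23   0.0476] 0.0026 [0.4222 0.2315 0.047 ]
(np.float64(233.8), np.float64(315.3)) 89 (np.float64(434.0), np.float64(209.2)) [0.4092 0.1589 0.0471] 0.0021 [0.409 0.16  0.047]
```

```bash
python3 - <<'E'
import cv2
a=cv2.imread('pics/top_0.png')[190:320,130:450]; cv2.imwrite('pics/z1.png',cv2.resize(a,None,fx=2.5,fy=2.5,interpolation=3))
a=cv2.imread('pics/scene_0.png')[160:320,170:350]; cv2.imwrite('pics/z2.png',cv2.resize(a,None,fx=3.5,fy=3.5,interpolation=3))
E
```

```text
(no output)
```

View pics/z1.png

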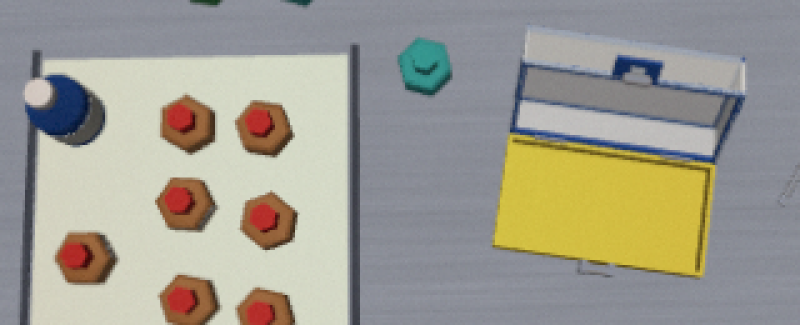

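View pics/z2.png

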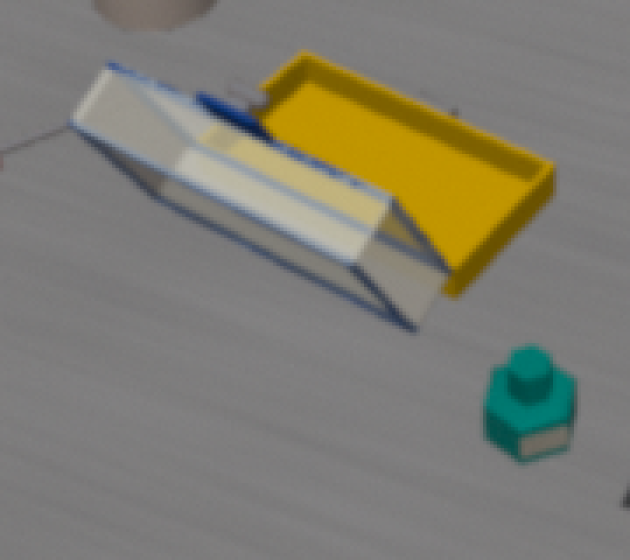

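```bash
cat > go.py <<'E'
# usage: go.py x y z jaw_deg : prints the row numbers that reach this pose (tool down)
import sys,numpy as np
from bench import sense
from scipy.spatial.transform import Rotation as R
def cur():
    s=sense(); M=R.from_quat(s['tool_rot']); return s,np.array(s['tool_pos']),M
def row(p,yaw=None,Rt=None):
    s,p0,M=cur()
    if Rt is None:
        c,si=np.cos(np.radians(yaw)),np.sin(np.radians(yaw))
        Rt=R.from_matrix(np.array([[0,0,-1],[c,si,0],[si,-c,0]]).T)
    d=M.inv().apply(np.array(p)-p0)/0.5; r=(M.inv()*Rt).as_rotvec()/np.pi
    return np.r_[np.round(d,4),np.round(r,4)]
def state():
    s,p,M=cur(); m=M.as_matrix()
    print('t',round(s['t'],2),'p',np.round(p,4),'jaw',round(float(np.degrees(np.arctan2(m[1,1],m[0,1]))),2),'tilt',np.round(m[:,0],3),'F',np.round(s['wrist_force'],1),'w',round(s['gripper_width'],4),'q6',round(s['joint_positions'][5],2))
if __name__=='__main__':
    state(); a=[float(v) for v in sys.argv[1:]]
    for i in range(0,len(a),4): print(row(a[i:i+3],a[i+3]).tolist())
E
python3 go.py 0.46 0.22 0.30 -90 0.46 0.22 0.30 90 0.46 0.22 0.3 -110
```

```text
t 0.15 p [0.238  0.4955 0.2526] jaw -115.66 tilt [-0.001 -0.001 -1.   ] F [ 0.6 -0.3 -0.6] w 0.0855 q6 -0.28
[-0.0943, 0.3045, -0.6389, -0.1426, 0.0001, -0.0005]
[-0.0943, 0.3045, -0.6389, 0.8574, -0.0006, -0.0001]
[-0.0943, 0.3045, -0.6389, -0.0314, -0.0, -0.0005]
```

```bash
python3 -m creep '[[-0.094,0.304,-0.639,-0.1426,0,0,1],[-0.094,0.304,-0.639,-0.1426,0,0,1],[-0.094,0.304,-0.639,-0.1426,0,0,1],[-0.094,0.304,-0.639,-0.1426,0,0,1],[-0.094,0.304,-0.639,-0.1426,0,0,1],[-0.094,0.304,-0.639,-0.1426,0,0,1],[-0.094,0.304,-0.639,-0.1426,0,0,1],[-0.094,0.304,-0.639,-0.1426,0,0,1],[-0.094,0.304,-0.639,-0.1426,0,0,1]]'; python3 look.py 1 wrist; python3 go.py 0.43 0.22 0.3 -90
```

```text
t: 1.05
tool_pos: [0.4611, 0.2186, 0.2997]
tool_rot: [-0.707, 0.002, 0.707, 0.001]
wrist_force: [0.1, 0.8, 0.1]
gripper_width: 0.0855
wrist 67.17930830085166 324.11150870924854 234.60711001574853 [-0.07080528  0.          0.          0.          0.        ] [[-3.74106646e-03 -9.44402512e-01 -3.28770284e-01  5.46463519e-01]
 [-9.99991680e-01  4.06775512e-03 -3.05875627e-04  2.19890992e-01]
 [ 1.62622672e-03  3.28766404e-01 -9.44409872e-01  4.21229198e-01]
 [ 0.00000000e+00  0.00000000e+00  0.00000000e+00  1.00000000e+00]]
t 1.1 p [0.4603 0.2197 0.2995] jaw -90.11 tilt [-0.001 -0.001 -1.   ] F [-0.5 -0.2  0.1] w 0.0853 q6 0.82
[-0.001, -0.0005, 0.0607, -0.0006, 0.0004, -0.0004]
```

View pics/wrist_1.png

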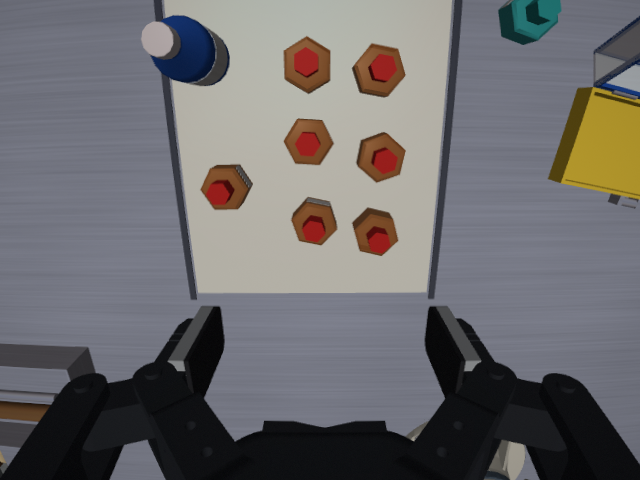

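```bash
python3 - <<'E'
import cv2
a=cv2.imread('pics/wrist_1.png')[30:260,190:420]; cv2.imwrite('pics/z3.png',cv2.resize(a,(598,598),interpolation=2))
from h import *
h=cv2.cvtColor(a,cv2.COLOR_BGR2HSV); m=red(a)
import numpy as np
v=h[...,2][m>0]; print(np.histogram(v,20))
E
```

```text
(array([ 132,   33,   17,   16,   10,   12,   16,    8,   20,    9,   24,
         12,   23,   30,   14,   75,   63,  438, 1733,  497]), array([ 81. ,  84.8,  88.6,  92.4,  96.2, 100. , 103.8, 107.6, 111.4,
       115.2, 119. , 122.8, 126.6, 130.4, 134.2, 138. , 141.8, 145.6,
       149.4, 153.2, 157. ]))
```

View pics/z3.png

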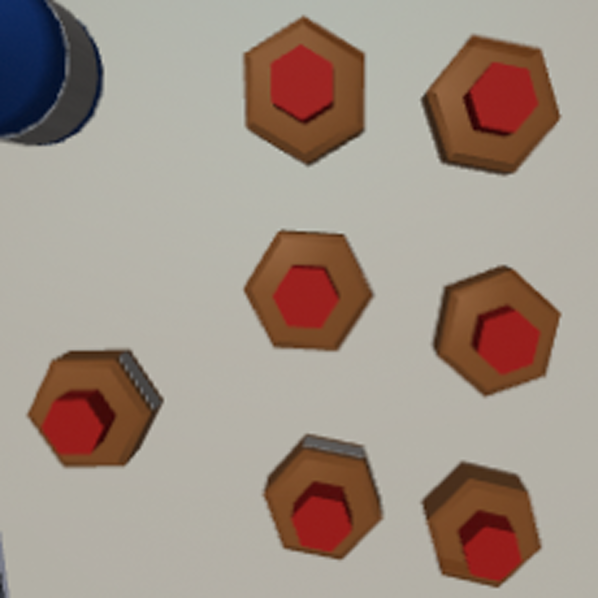

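```bash
cat >> h.py <<'E'
def caps(s,z=0.056,amin=60,vmin=None):
    img=s['pixels']; h=cv2.cvtColor(img,cv2.COLOR_BGR2HSV); m=red(img)
    V=h[...,2]; vm=vmin or 120
    m=((m>0)&(V>vm)).astype(np.uint8)*255
    out=[]
    for c in cv2.findContours(m,cv2.RETR_EXTERNAL,cv2.CHAIN_APPROX_NONE)[0]:
        if cv2.contourArea(c)<amin: continue
        M=cv2.moments(c); px=(M['m10']/M['m00'],M['m01']/M['m00'])
        P=plane(s,c.reshape(-1,2).astype(float),z)[:,:2]
        ctr=plane(s,[px],z)[0]
        q=np.vstack([P,P[:1]])
        # dense arc sampling, 6-fold phase of radius
        v=q-ctr[:2]; th=np.arctan2(v[:,1],v[:,0]); r=np.hypot(v[:,0],v[:,1])
        g=np.linspace(-np.pi,np.pi,361)[:-1]; o=np.argsort(th); rr=np.interp(g,th[o],r[o],period=2*np.pi)
        ph=np.sum(rr*np.exp(1j*6*g)); corner=np.degrees(np.angle(ph))/6
        flat=(corner+30)%60
        out.append(dict(px=tuple(np.round(px,1)),xy=ctr[:2],flat=flat,amp=abs(ph)/np.sum(rr),r=rr.mean(),n=len(P)))
    return out
E
python3 - <<'E'
from h import *
s=load('wrist_1'); t=load('top_0')
ct=blobs(red(t['pixels']))
hv=cv2.cvtColor(t['pixels'],cv2.COLOR_BGR2HSV)[...,2][red(t['pixels'])>0]; print(np.percentile(hv,[5,20,50,80]))
ct=caps(t,amin=15,vmin=120)
for c in caps(s):
    e=min(((tri(s,c['px'],t,d['px'])) for d in ct),key=lambda q:q[1])
    print(c['px'],np.round(c['xy'],4),'flat',round(c['flat'],1),round(c['amp'],3),round(c['r'],4),'tri',np.round(e[0],4),round(e[1],4))
E
```

```text
[111.25 147.   174.5  180.  ]
(np.float64(378.9), np.float64(242.6)) [0.41   0.1606] flat 45.9 0.023 0.011 tri [0.4087 0.1599 0.0524] 0.0003
(np.float64(313.3), np.float64(231.0)) [0.4234 0.2313] flat 47.8 0.029 0.011 tri [0.4221 0.2312 0.0518] 0.0004
(np.float64(217.3), np.float64(194.0)) [0.4644 0.3303] flat 59.9 0.028 0.0109 tri [0.4631 0.3312 0.05  ] 0.0018
(np.float64(385.2), np.float64(161.2)) [0.4971 0.1581] flat 18.6 0.028 0.0109 tri [0.4962 0.1577 0.0521] 0.0009
(np.float64(307.1), np.float64(144.1)) [0.5141 0.2363] flat 55.2 0.024 0.0109 tri [0.5134 0.2367 0.0486] 0.0003
(np.float64(383.5), np.float64(66.8)) [0.5854 0.1636] flat 49.4 0.028 0.011 tri [0.585  0.1631 0.0516] 0.0017
(np.float64(305.5), np.float64(61.2)) [0.5902 0.2364] flat 29.1 0.029 0.0111 tri [0.5907 0.2372 0.0466] 0.0014
```

```bash
python3 go.py 0.46 -0.17 0.3 -90
```

```text
t 1.1 p [0.4603 0.2197 0.2995] jaw -90.11 tilt [-0.001 -0.001 -1.   ] F [-0.5 -0.2  0.1] w 0.0853 q6 0.82
[-0.0, 0.7793, -0.0008, -0.0006, 0.0004, -0.0004]
```

```bash
python3 -m creep '[[0,0.78,0,0,0,0,1],[0,0.78,0,0,0,0,1],[0,0.78,0,0,0,0,1],[0,0.78,0,0,0,0,1],[0,0.78,0,0,0,0,1],[0,0.78,0,0,0,0,1],[0,0.78,0,0,0,0,1],[0,0.78,0,0,0,0,1],[0,0.78,0,0,0,0,1],[0,0.78,0,0,0,0,1]]'; python3 look.py 2 wrist|head -1; python3 go.py 0.46 0.22 0.3 -90
```

```text
t: 2.1
tool_pos: [0.4596, -0.1698, 0.2994]
tool_rot: [-0.706, 0.001, 0.708, 0.001]
wrist_force: [-0.3, 0.4, -0.2]
gripper_width: 0.0858
wrist 67.17930830085166 324.11150870924854 234.60711001574853 [-0.07080528  0.          0.          0.          0.        ] [[-2.84007473e-03 -9.43907817e-01 -3.30196861e-01  5.45076282e-01]
t 2.15 p [ 0.4597 -0.1692  0.2996] jaw -90.06 tilt [-0.002 -0.001 -1.   ] F [ 1.   1.5 -0.4] w 0.0853 q6 1.6
[-0.0013, -0.7783, 0.0002, -0.0003, 0.0006, -0.0002]
```

View pics/wrist_2.png

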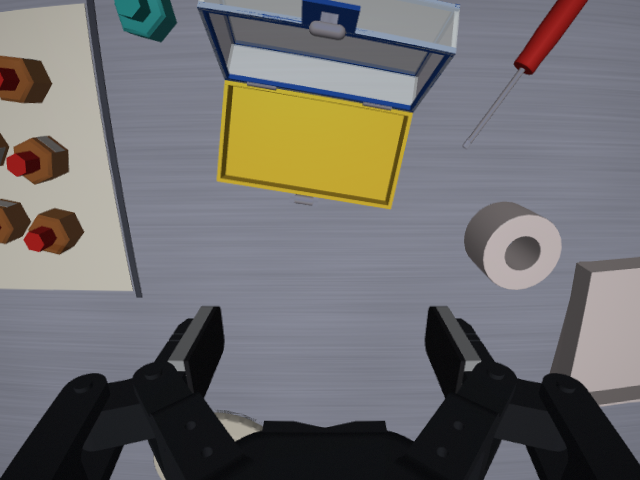

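```bash
cat > tray.py <<'E'
import sys
from h import *
s=load(sys.argv[1]); zr=0.026
h=cv2.cvtColor(s['pixels'],cv2.COLOR_BGR2HSV); H,S,V=cv2.split(h)
m=((H>20)&(H<35)&(S>150)&(V>60)).astype(np.uint8)*255
m=cv2.morphologyEx(m,cv2.MORPH_CLOSE,np.ones((5,5)))
c=max(cv2.findContours(m,cv2.RETR_EXTERNAL,cv2.CHAIN_APPROX_NONE)[0],key=cv2.contourArea)
q=cv2.approxPolyDP(cv2.convexHull(c),8,True).reshape(-1,2); print('corners',q.tolist())
P=plane(s,c.reshape(-1,2).astype(float),zr)[:,:2]
C=plane(s,q.astype(float),zr)[:,:2]; print(np.round(C,4).tolist())
if len(q)==4:
  for i in range(4):
    a,b=C[i],C[(i+1)%4]; u=(b-a)/np.linalg.norm(b-a); n=np.array([-u[1],u[0]])
    v=P-a; t=v@u; L=np.linalg.norm(b-a); k=(t>.1*L)&(t<.9*L)&(abs(v@n)<.004)
    vx,vy,x0,y0=cv2.fitLine(P[k].astype(np.float32),cv2.DIST_HUBER,0,1e-4,1e-4).ravel()
    print('edge',np.round(a,3),np.round(b,3),'len',round(L,4),'ang',round(float(np.degrees(np.arctan2(vy,vx)))%180,2),'pt',round(float(x0),4),round(float(y0),4))
E
python3 tray.py wrist_2; python3 tray.py top_0
```

```text
corners [[225, 80], [411, 113], [390, 208], [217, 180]]
[[0.5749, -0.0675], [0.5416, -0.2598], [0.4386, -0.2431], [0.4714, -0.05]]
edge [ 0.575 -0.068] [ 0.542 -0.26 ] len 0.1952 ang 80.31 pt 0.5597 -0.1529
edge [ 0.542 -0.26 ] [ 0.439 -0.243] len 0.1043 ang 170.23 pt 0.4905 -0.2518
edge [ 0.439 -0.243] [ 0.471 -0.05 ] len 0.1958 ang 80.26 pt 0.4549 -0.1464
edge [ 0.471 -0.05 ] [ 0.575 -0.068] len 0.105 ang 170.49 pt 0.5241 -0.0589
corners [[334, 244], [415, 256], [410, 299], [327, 288]]
[[0.5715, -0.0697], [0.5397, -0.2597], [0.4393, -0.2424], [0.4687, -0.0509]]
edge [ 0.571 -0.07 ] [ 0.54 -0.26] len 0.1927 ang 80.35 pt 0.5551 -0.1645
edge [ 0.54 -0.26] [ 0.439 -0.242] len 0.1018 ang 170.72 pt 0.4892 -0.2512
edge [ 0.439 -0.242] [ 0.469 -0.051] len 0.1938 ang 80.56 pt 0.4529 -0.1464
edge [ 0.469 -0.051] [ 0.571 -0.07 ] len 0.1045 ang 170.2 pt 0.5198 -0.0599
```

```bash
python3 go.py 0.5 -0.09 0.3 -175
```

```text
t 2.15 p [ 0.4597 -0.1692  0.2996] jaw -90.06 tilt [-0.002 -0.001 -1.   ] F [ 1.   1.5 -0.4] w 0.0853 q6 1.6
[-0.001, -0.1584, -0.0804, 0.4719, 0.0003, -0.0006]
```

```bash
python3 -m creep '[[0,-0.158,-0.08,0.472,0,0,-0.2],[0,-0.158,-0.08,0.472,0,0,-0.2],[0,-0.158,-0.08,0.472,0,0,-0.2],[0,-0.158,-0.08,0.472,0,0,-0.2],[0,-0.158,-0.08,0.472,0,0,-0.2],[0,-0.158,-0.08,0.472,0,0,-0.2],[0,-0.158,-0.08,0.472,0,0,-0.2],[0,-0.158,-0.08,0.472,0,0,-0.2],[0,-0.158,-0.08,0.472,0,0,-0.2],[0,-0.158,-0.08,0.472,0,0,-0.2]]'; python3 look.py 3 wrist|head -1; python3 tray.py wrist_3
```

```text
t: 3.15
tool_pos: [0.4998, -0.088, 0.2995]
tool_rot: [-0.521, 0.478, 0.522, 0.477]
wrist_force: [0.9, -0.1, -0.4]
gripper_width: 0.0339
wrist 67.17930830085166 324.11150870924854 234.60711001574853 [-0.07080528  0.          0.          0.          0.        ] [[-0.99621413 -0.08151767 -0.03020385  0.50792416]
corners [[297, 13], [399, 42], [346, 224], [257, 201]]
[[0.5416, -0.2605], [0.4385, -0.2435], [0.4714, -0.0494], [0.5739, -0.0677]]
edge [ 0.542 -0.26 ] [ 0.439 -0.243] len 0.1045 ang 170.51 pt 0.49 -0.2518
edge [ 0.439 -0.243] [ 0.471 -0.049] len 0.1968 ang 80.18 pt 0.4546 -0.1492
edge [ 0.471 -0.049] [ 0.574 -0.068] len 0.1041 ang 170.49 pt 0.5217 -0.0584
edge [ 0.574 -0.068] [ 0.542 -0.26 ] len 0.1954 ang 80.43 pt 0.5556 -0.1776
```

View pics/wrist_3.png

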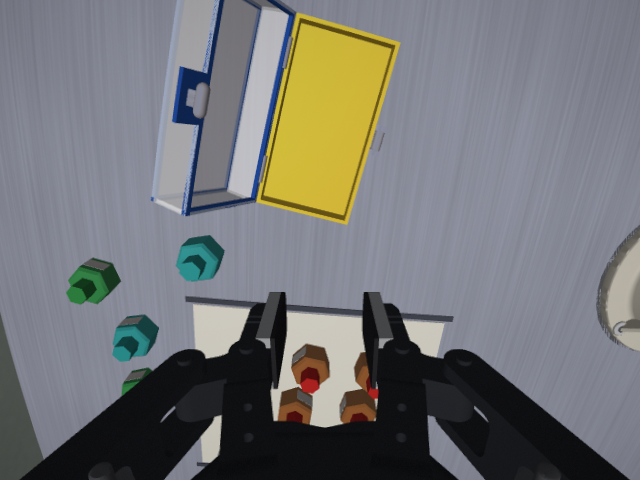

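```bash
cat > tg.py <<'E'
# tray coords (mm) -> world xy
import numpy as np,sys
O=np.array([0.5065,-0.1552]);Y=np.radians(-9.7)
def w(x,y): return O+np.array([[np.cos(Y),-np.sin(Y)],[np.sin(Y),np.cos(Y)]])@np.array([x,y])/1000
def inv(p): return np.array([[np.cos(Y),np.sin(Y)],[-np.sin(Y),np.cos(Y)]])@(np.array(p)-O)*1000
if __name__=='__main__':
  for x,y in [(20.5,69),(20.5,23),(20.5,-23),(20.5,-69),(-19.5,46),(-19.5,0),(-19.5,-46)]: print(x,y,np.round(w(x,y),4))
E
python3 tg.py
python3 -c "
from h import *
print(tri(load('wrist_1'),(549.5,181.5),load('wrist_2'),(217,180.5)))"
python3 go.py 0.41 0.1606 0.12 -74.1
```

```text
20.5 69 [ 0.5383 -0.0906]
20.5 23 [ 0.5306 -0.136 ]
20.5 -23 [ 0.5228 -0.1813]
20.5 -69 [ 0.5151 -0.2267]
-19.5 46 [ 0.495  -0.1066]
-19.5 0 [ 0.4873 -0.1519]
-19.5 -46 [ 0.4795 -0.1973]
(array([ 0.46860432, -0.04577743,  0.01191801]), np.float64(0.0007908702346359355))
t 3.2 p [ 0.4998 -0.0881  0.2995] jaw -175.43 tilt [-0.002 -0.    -1.   ] F [0.1 0.1 0. ] w 0.0343 q6 -0.06
[0.3592, 0.1387, 0.5101, -0.563, 0.0004, -0.0005]
```

```bash
python3 -c "
from h import *
s=load('wrist_1');print(proj(s,[[0.4712,-0.05,0.026],[0.4712,-0.05,0],[0.5745,-0.0675,0.026]]))
a=s['pixels'][70:215,540:640];cv2.imwrite('pics/z4.png',cv2.resize(a,None,fx=4,fy=4,interpolation=0))"
```

```text
[[560.44659384 182.03396174]
 [547.4683286  177.82844722]
 [592.32733661  87.1517519 ]]
```

View pics/z4.png

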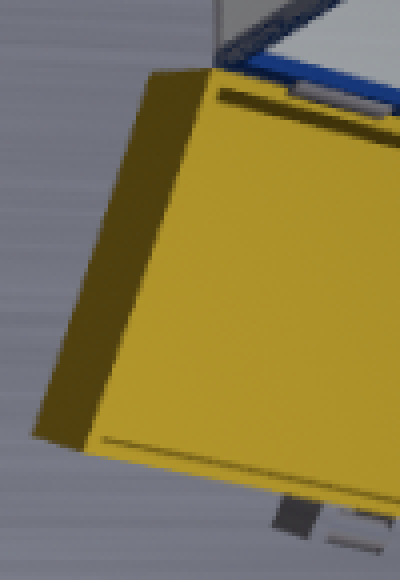

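```bash
python3 -m creep '[[0.2,0.139,0.51,-0.47,0,0,0.05],[0.3,0.139,0.51,-0.47,0,0,0.05],[0.3,0.139,0.51,-0.47,0,0,0.05],[0.3,0.139,0.51,-0.47,0,0,0.05],[0.3,0.139,0.51,-0.47,0,0,0.05],[0.3,0.139,0.51,-0.47,0,0,0.05],[0.3,0.139,0.51,-0.47,0,0,0.05],[0.3,0.139,0.51,-0.47,0,0,0.05],[0.3,0.139,0.51,-0.47,0,0,0.05],[0.3,0.139,0.51,-0.47,0,0,0.05]]'; python3 look.py 4 wrist|head -1;  python3 - <<'E'
from h import *
for c in caps(load('wrist_4')): print(c['px'],np.round(c['xy'],4),'flat',round(c['flat'],1),round(c['amp'],3),round(c['r'],4),c['n'])
E
python3 go.py 0.41 0.1606 0.12 -74.1 0.41 0.1606 0.06 -74.1
```

```text
t: 4.2
tool_pos: [0.4091, 0.1621, 0.1497]
tool_rot: [-0.707, 0.001, 0.708, 0.001]
wrist_force: [0.4, 0.2, 0.3]
gripper_width: 0.0446
wrist 67.17930830085166 324.11150870924854 234.60711001574853 [-0.07080528  0.          0.          0.          0.        ] [[-2.75652855e-03 -9.44095319e-01 -3.29661083e-01  4.94462357e-01]
(np.float64(328.7), np.float64(248.3)) [0.4101 0.1606] flat 46.4 0.028 0.0113 99
(np.float64(216.0), np.float64(228.8)) [0.4234 0.2316] flat 48.4 0.028 0.0112 102
(np.float64(53.6), np.float64(165.9)) [0.4648 0.3305] flat 0.1 0.029 0.0111 104
(np.float64(333.0), np.float64(104.3)) [0.4973 0.1582] flat 19.3 0.029 0.0112 120
(np.float64(192.6), np.float64(74.1)) [0.5143 0.2365] flat 56.3 0.031 0.0113 126
t 4.25 p [0.4091 0.162  0.1497] jaw -89.89 tilt [-0.002 -0.    -1.   ] F [ 0.1 -0.1 -0.1] w 0.045 q6 0.84
[0.0594, 0.0027, -0.0019, -0.0877, 0.0005, 0.0001]
[0.1794, 0.0027, -0.0021, -0.0877, 0.0005, 0.0001]
```

```bash
python3 -m creep '[[0.06,0.003,-0.002,-0.09,0,0,0.05],[0.06,0.003,-0.002,-0.09,0,0,0.05],[0.12,0.003,-0.002,-0.09,0,0,0.05],[0.18,0.003,-0.002,-0.09,0,0,0.05],[0.18,0.003,-0.002,-0.09,0,0,0.05],[0.18,0.003,-0.002,-0.09,0,0,-1],[0.18,0.003,-0.002,-0.09,0,0,-1],[0.18,0.003,-0.002,-0.09,0,0,-1],[0.18,0.003,-0.002,-0.09,0,0,-1],[0.18,0.003,-0.002,-0.09,0,0,-1]]'; python3 look.py 5 wrist|head -1;python3 go.py 0.41 0.1606 0.15 -74.1 0.5306 -0.136 0.15 -99.7
```

```text
t: 5.25
tool_pos: [0.411, 0.1613, 0.0611]
tool_rot: [0.7, 0.101, -0.699, 0.1]
wrist_force: [-1.3, 0.9, 6.8]
gripper_width: 0.0201
wrist 67.17930830085166 324.11150870924854 234.60711001574853 [-0.07080528  0.          0.          0.          0.        ] [[ 0.28079175 -0.90697337 -0.31393518  0.49263293]
t 5.3 p [0.4109 0.1613 0.0611] jaw -73.67 tilt [ 0.001  0.002 -1.   ] F [-1.1  1.6  7. ] w 0.0206 q6 1.13
[-0.1779, 0.0005, 0.0019, 0.0024, -0.0005, 0.0005]
[-0.1788, 0.6376, -0.0628, 0.1446, -0.0004, 0.0006]
```

View pics/wrist_5.png

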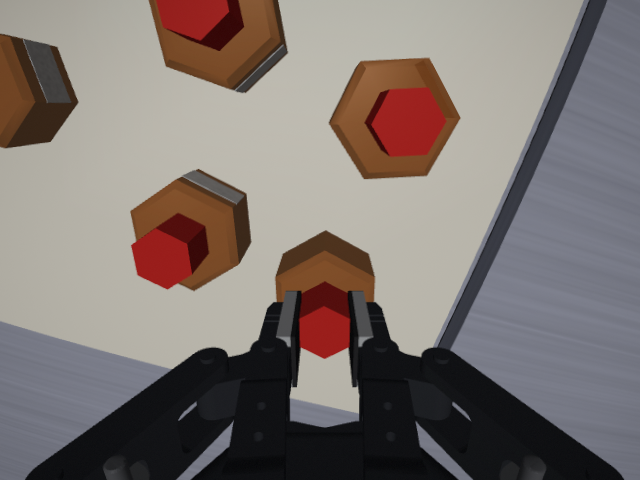

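```bash
python3 -m creep '[[-0.06,0,0.002,0,0,0,-1],[-0.178,0,0.002,0,0,0,-1],[-0.178,0,0.002,0,0,0,-1],[-0.178,0,0.002,0,0,0,-1]]'; python3 look.py 6 wrist|head -1;python3 - <<'E'
from h import *
import go,tg
go.state()
p=tg.w(21.5,70); print(p)
print(go.row([*p,0.15],-99.7).tolist())
s=load('wrist_6');P=go.cur()[1]
for c in caps(s,z=0.056+P[2]-0.0611): print(c['px'],np.round(c['xy'],4),round(c['flat'],1),c['n'])
E
```

```text
t: 5.7
tool_pos: [0.4108, 0.1616, 0.1521]
tool_rot: [0.702, 0.102, -0.698, 0.099]
wrist_force: [0.7, 0.3, -2.1]
gripper_width: 0.0203
wrist 67.17930830085166 324.11150870924854 234.60711001574853 [-0.07080528  0.          0.          0.          0.        ] [[ 0.28065244 -0.90824675 -0.31035794  0.49209597]
t 5.75 p [0.4098 0.1609 0.1502] jaw -73.7 tilt [ 0.002  0.003 -1.   ] F [ 0.8  0.  -1.2] w 0.0203 q6 1.12
[ 0.53948688 -0.08982328]
[-0.0008, 0.5542, -0.1082, 0.1444, -0.0006, 0.001]
(np.float64(324.0), np.float64(331.8)) [0.4086 0.1623] 46.1 151
(np.float64(224.7), np.float64(202.4)) [0.4515 0.213 ] 48.3 107
(np.float64(374.3), np.float64(118.0)) [0.4951 0.1696] 19.4 120
(np.float64(77.3), np.float64(92.0)) [0.4759 0.2715] 60.0 112
(np.float64(249.5), np.float64(46.7)) [0.5052 0.2159] 56.4 123
```

```bash
python3 -m creep '[[0,0.554,-0.109,0.1444,0,0,-1],[0,0.554,-0.109,0.1444,0,0,-1],[0,0.554,-0.109,0.1444,0,0,-1],[0,0.554,-0.109,0.1444,0,0,-1],[0,0.554,-0.109,0.1444,0,0,-1],[0,0.554,-0.109,0.1444,0,0,-1],[0,0.554,-0.109,0.1444,0,0,-1],[0,0.554,-0.109,0.1444,0,0,-1]]'; python3 look.py 7 wrist|head -1;python3 - <<'E'
from h import *
import go,tg
go.state()
P=go.cur()[1]; print('tcp tray',tg.inv(P[:2]))
p=tg.w(22,70); print(p)
for z in (.15,0.08,0.0665): print(go.row([*p,z],-99.7).tolist())
s=load('wrist_7')
for c in caps(s,z=0.056+P[2]-0.0611): print(c['px'],np.round(c['xy'],4),tg.inv(c['xy']),round(c['flat'],1),c['n'])
E
```

```text
t: 6.55
tool_pos: [0.5387, -0.0903, 0.1471]
tool_rot: [-0.703, 0.059, 0.706, 0.062]
wrist_force: [0.0, -0.2, -1.4]
gripper_width: 0.0207
wrist 67.17930830085166 324.11150870924854 234.60711001574853 [-0.07080528  0.          0.          0.          0.        ] [[-0.17088499 -0.92979648 -0.32600128  0.62301914]
t 6.6 p [ 0.5387 -0.0895  0.1477] jaw -99.74 tilt [-0.002  0.004 -1.   ] F [-0.5 -0.7 -0.3] w 0.0204 q6 1.28
tcp tray [20.66139977 70.14724175]
[ 0.53997973 -0.08990752]
[-0.0046, 0.0003, -0.0027, -0.0002, 0.0008, 0.001]
[0.1354, 0.0007, -0.003, -0.0002, 0.0008, 0.001]
[0.1624, 0.0008, -0.0031, -0.0002, 0.0008, 0.001]
(np.float64(14.1), np.float64(350.9)) [0.5485 0.0519] [  6.46495756 211.1696086 ] 20.8 72
(np.float64(324.1), np.float64(331.7)) [ 0.538  -0.0886] [19.8392609 70.9256145] 19.5 152
```

View pics/wrist_7.png

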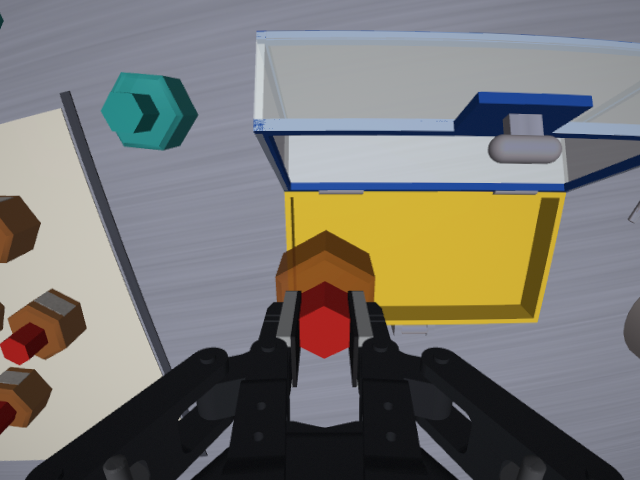

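```bash
python3 -m creep '[[0,0.0013,-0.0017,0,0,0,-1],[0.08,0.0013,-0.0017,0,0,0,-1],[0.13,0.0013,-0.0017,0,0,0,-1],[0.15,0.0013,-0.0017,0,0,0,-1],[0.158,0.0013,-0.0017,0,0,0,-1],[0.162,0.0013,-0.0017,0,0,0,-1],[0.162,0.0013,-0.0017,0,0,0,-1]]'; python3 go.py
```

```text
t: 7.3
tool_pos: [0.54, -0.0898, 0.0677]
tool_rot: [-0.704, 0.059, 0.705, 0.061]
wrist_force: [-0.5, -0.2, -1.3]
gripper_width: 0.0205
t 7.3 p [ 0.54   -0.0898  0.0677] jaw -99.71 tilt [-0.     0.004 -1.   ] F [-0.5 -0.2 -1.3] w 0.0205 q6 1.28
```

```bash
python3 -m creep '[[0.004,0,0,0,0,0,-1],[0.004,0,0,0,0,0,-1],[0.004,0,0,0,0,0,-0.25],[0.004,0,0,0,0,0,-0.25],[0.004,0,0,0,0,0,-0.25],[-0.05,0,0,0,0,0,-0.25],[-0.15,0,0,0,0,0,-0.25],[-0.17,0,0,0,0,0,-0.25],[-0.17,0,0,0,0,0,-0.25]]'; python3 look.py 8 wrist|head -1;python3 - <<'E'
from h import *
import go,tg
go.state()
P=go.cur()[1]; print('tcp tray',tg.inv(P[:2]))
s=load('wrist_8')
for c in caps(s,z=0.061): print(c['px'],np.round(c['xy'],4),tg.inv(c['xy']),round(c['flat'],1),c['n'])
E
python3 tray.py wrist_8
```

```text
t: 8.2
tool_pos: [0.5417, -0.0901, 0.1556]
tool_rot: [0.707, -0.058, -0.703, -0.061]
wrist_force: [0.5, -0.2, -0.4]
gripper_width: 0.0319
wrist 67.17930830085166 324.11150870924854 234.60711001574853 [-0.07080528  0.          0.          0.          0.        ] [[-0.16871888 -0.93306499 -0.31768484  0.62498701]
t 8.25 p [ 0.5405 -0.09    0.1536] jaw -99.71 tilt [ 0.002  0.004 -1.   ] F [-0.2 -0.7  0.2] w 0.0321 q6 1.28
tcp tray [22.54439865 70.01197279]
(np.float64(23.6), np.float64(348.2)) [0.5    0.1531] [-58.34213924 302.78357181] 20.8 72
(np.float64(326.0), np.float64(252.9)) [ 0.5398 -0.0891] [21.64978732 70.80138093] 20.4 100
corners [[557, 196], [531, 321], [292, 322], [288, 195]]
[[0.5415, -0.2605], [0.4378, -0.2433], [0.4714, -0.0497], [0.5741, -0.0675]]
edge [ 0.541 -0.261] [ 0.438 -0.243] len 0.1051 ang 170.27 pt 0.4913 -0.2525
edge [ 0.438 -0.243] [ 0.471 -0.05 ] len 0.1965 ang 80.37 pt 0.4538 -0.1486
edge [ 0.471 -0.05 ] [ 0.574 -0.068] len 0.1042 ang 170.45 pt 0.5106 -0.0567
edge [ 0.574 -0.068] [ 0.541 -0.261] len 0.1958 ang 80.28 pt 0.5586 -0.1574
```

View pics/wrist_8.png

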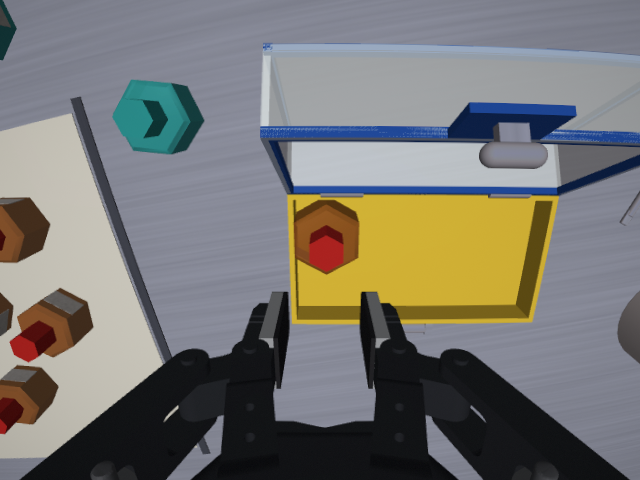

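```bash
python3 go.py 0.4973 0.1582 0.12 -100.6 0.4973 0.1582 0.063 -100.6
```

```text
t 8.25 p [ 0.5405 -0.09    0.1536] jaw -99.71 tilt [ 0.002  0.004 -1.   ] F [-0.2 -0.7  0.2] w 0.0321 q6 1.28
[0.069, -0.4744, 0.169, 0.0049, -0.0005, 0.0014]
[0.183, -0.4739, 0.1692, 0.0049, -0.0005, 0.0014]
```

```bash
python3 -m creep '[[0,-0.474,0.169,0.005,0,0.001,-0.25],[0,-0.474,0.169,0.005,0,0.001,0.05],[0.069,-0.474,0.169,0.005,0,0.001,0.05],[0.069,-0.474,0.169,0.005,0,0.001,0.05],[0.069,-0.474,0.169,0.005,0,0.001,0.05],[0.069,-0.474,0.169,0.005,0,0.001,0.05],[0.069,-0.474,0.169,0.005,0,0.001,0.05],[0.13,-0.474,0.169,0.005,0,0.001,0.05],[0.183,-0.474,0.169,0.005,0,0.001,0.05],[0.183,-0.474,0.169,0.005,0,0.001,0.05]]'; python3 go.py 0.4973 0.1582 0.063 -100.6
```

```text
t: 9.25
tool_pos: [0.495, 0.1556, 0.0595]
tool_rot: [-0.702, 0.067, 0.706, 0.065]
wrist_force: [-0.1, -0.6, 0.3]
gripper_width: 0.0445
t 9.25 p [0.495  0.1556 0.0595] jaw -100.75 tilt [-0.005 -0.003 -1.   ] F [-0.1 -0.6  0.3] w 0.0445 q6 0.78
[-0.0071, -0.006, -0.0036, -0.0008, 0.0015, -0.0012]
```

```bash
python3 -m creep '[[-0.006,-0.005,-0.003,0,0,0,0.05],[-0.006,-0.005,-0.003,0,0,0,0.05],[-0.006,-0.005,-0.003,0,0,0,-1],[-0.006,-0.005,-0.003,0,0,0,-1],[-0.006,-0.005,-0.003,0,0,0,-1],[-0.006,-0.005,-0.003,0,0,0,-1]]'; python3 - <<'E'
import go,tg
go.state()
p=tg.w(21.5,22.5)
print(go.row([0.4973,0.1582,.15],-100.6).tolist(),go.row([*p,.15],-99.7).tolist())
E
```

```text
t: 9.85
tool_pos: [0.4977, 0.1579, 0.0637]
tool_rot: [-0.703, 0.067, 0.705, 0.065]
wrist_force: [-0.4, -0.7, 5.6]
gripper_width: 0.0202
t 9.85 p [0.4977 0.1579 0.0637] jaw -100.72 tilt [-0.003 -0.002 -1.   ] F [-0.4 -0.7  5.6] w 0.0202 q6 0.78
[-0.1725, 0.0001, 0.0014, -0.0007, 0.0009, -0.0009] [-0.1714, 0.5667, -0.1755, -0.0057, 0.0009, -0.0009]
```

```bash
python3 -m creep '[[-0.08,0,0,0,0,0,-1],[-0.171,0,0,0,0,0,-1],[-0.171,0.567,-0.175,-0.005,0,0,-1],[-0.171,0.567,-0.175,-0.005,0,0,-1],[-0.171,0.567,-0.175,-0.005,0,0,-1],[-0.171,0.567,-0.175,-0.005,0,0,-1],[-0.171,0.567,-0.175,-0.005,0,0,-1],[-0.171,0.567,-0.175,-0.005,0,0,-1],[-0.171,0.567,-0.175,-0.005,0,0,-1],[-0.171,0.567,-0.175,-0.005,0,0,-1]]'
cat > hold.py <<'E'
# hold.py name z_grasp(deck)  tx ty : picture, held cap in tray mm, rows for pot at tx,ty
import sys
from h import *
import go,tg,os
n=sys.argv[1]; zg=float(sys.argv[2]); t=np.array([float(v) for v in sys.argv[3:5]])
os.system(f'python3 look.py {n} wrist >/dev/null')
s=load('wrist_'+n); st,P,M=go.cur(); go.state(); T=tg.inv(P[:2]); print('tcp tray',np.round(T,2))
for c in caps(s,z=0.056+P[2]-zg,amin=300):
    q=tg.inv(c['xy']); 
    if np.hypot(*(q-T))<15:
        print('held',c['px'],np.round(q,2),'flat',round(c['flat'],1),'off',np.round(q-T,2))
for c in caps(s,z=0.061,amin=150):
    q=tg.inv(c['xy'])
    if abs(q[0])<60 and abs(q[1])<100: print('cap@.061',c['px'],np.round(q,2),round(c['flat'],1))
off=np.array([float(v) for v in sys.argv[5:7]]) if len(sys.argv)>6 else None
if off is not None:
    p=tg.w(*(t-off))
    for z in (.15,zg+.005+.002,zg+.005): print(go.row([*p,z],-99.7).tolist())
E
python3 hold.py 9 0.0637 20.5 24.5 -1 0.8
```

```text
t: 10.85
tool_pos: [0.5308, -0.1376, 0.1493]
tool_rot: [-0.703, 0.062, 0.706, 0.061]
wrist_force: [0.0, -0.5, -0.7]
gripper_width: 0.0205
this script no longer has the robotException ignored in: <_io.TextIOWrapper mode='rw' encoding='UTF-8'>
Traceback (most recent call last):
BrokenPipeError: [Errno 32] Broken pipe
```

```bash
sed -i "s#^os.system.*#from bench import snapshot; s=snapshot('wrist'); cv2.imwrite(f'pics/wrist_{n}.png',s['pixels']); pickle.dump(s,open(f'pics/wrist_{n}.pkl','wb'))#; s#^s=load('wrist_'+n); ##" hold.py
python3 hold.py 10 0.0637 20.5 24.5 -1 0.8
```

```text
t 10.95 p [ 0.531  -0.136   0.1496] jaw -99.79 tilt [-0.004 -0.002 -1.   ] F [ 0.7  1.  -0.5] w 0.0204 q6 1.36
tcp tray [20.96 23.09]
held (np.float64(324.0), np.float64(327.0)) [20.27 23.97] flat 19.9 off [-0.68  0.88]
cap@.061 (np.float64(324.0), np.float64(327.0)) [-33.8   23.99] 19.9
cap@.061 (np.float64(249.1), np.float64(251.4)) [21.76 70.77] 20.0
[-0.0008, -0.0012, -0.0011, -0.0005, 0.001, -0.0007]
[0.1578, -0.0016, -0.0016, -0.0005, 0.001, -0.0007]
[0.1618, -0.0016, -0.0016, -0.0005, 0.001, -0.0007]
```

View pics/wrist_10.png

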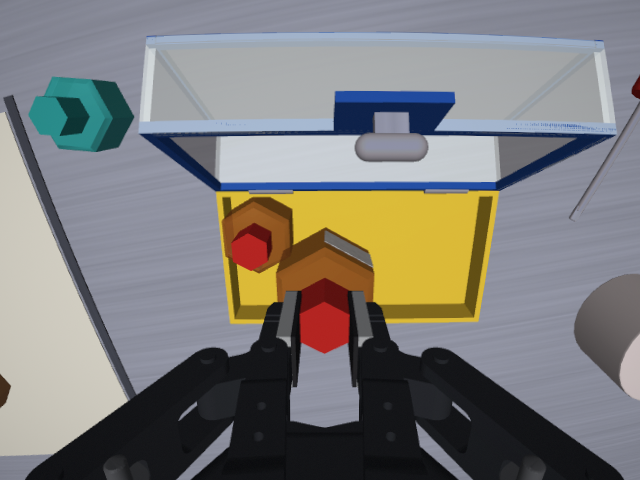

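```bash
python3 -m creep '[[0,0.003,-0.0018,0,0,0,-1],[0.08,0.003,-0.0018,0,0,0,-1],[0.13,0.003,-0.0018,0,0,0,-1],[0.15,0.003,-0.0018,0,0,0,-1],[0.158,0.003,-0.0018,0,0,0,-1],[0.160,0.001,-0.0018,0,0,0,-1],[0.162,-0.001,-0.0018,0,0,0,-1],[0.162,-0.001,-0.0018,0,0,0,-1],[0.162,-0.001,-0.0018,0,0,0,-1]]'; python3 hold.py 11 0.0637 0 0
```

```text
t: 11.85
tool_pos: [0.5322, -0.1358, 0.0694]
tool_rot: [-0.704, 0.061, 0.705, 0.06]
wrist_force: [-0.7, 0.5, -1.2]
gripper_width: 0.0203
t 11.9 p [ 0.5321 -0.1358  0.0692] jaw -99.79 tilt [-0.002 -0.002 -1.   ] F [ 0.7  0.3 -0.9] w 0.0199 q6 1.36
tcp tray [21.97 23.45]
held (np.float64(324.1), np.float64(326.9)) [21.23 24.99] flat 20.4 off [-0.74  1.55]
cap@.061 (np.float64(324.1), np.float64(326.9)) [20.88 24.99] 20.4
cap@.061 (np.float64(215.4), np.float64(324.2)) [22.08 70.79] 20.8
```

```bash
python3 -m creep '[[0.002,0,0,0,0,0,-1],[0.002,0,0,0,0,0,-0.25],[0.002,0,0,0,0,0,-0.25],[0.002,0,0,0,0,0,-0.25],[-0.06,0,0,0,0,0,-0.25],[-0.16,0,0,0,0,0,-0.25],[-0.16,0,0,0,0,0,-0.25]]'; python3 hold.py 12 0.0637 0 0; python3 go.py 0.4234 0.2316 0.12 -71.7
```

```text
t: 12.6
tool_pos: [0.5363, -0.1366, 0.1564]
tool_rot: [0.708, -0.061, -0.701, -0.059]
wrist_force: [0.6, 0.1, 0.7]
gripper_width: 0.0316
t 12.65 p [ 0.5347 -0.1359  0.1531] jaw -99.77 tilt [ 0.006 -0.002 -1.   ] F [-0.8  0.9 -1.2] w 0.0319 q6 1.36
tcp tray [24.51 23.74]
cap@.061 (np.float64(253.0), np.float64(257.0)) [21.66 70.9 ] 21.1
cap@.061 (np.float64(325.3), np.float64(256.6)) [21.89 23.83] 20.1
t 12.65 p [ 0.5347 -0.1359  0.1531] jaw -99.77 tilt [ 0.006 -0.002 -1.   ] F [-0.8  0.9 -1.2] w 0.0319 q6 1.36
[0.0632, -0.6867, 0.3444, -0.1559, -0.0018, -0.0009]
```

```bash
python3 -m creep '[[0,-0.687,0.344,-0.156,0,0,-0.25],[0.03,-0.687,0.344,-0.156,0,0,0.05],[0.03,-0.687,0.344,-0.156,0,0,0.05],[0.03,-0.687,0.344,-0.156,0,0,0.05],[0.03,-0.687,0.344,-0.156,0,0,0.05],[0.03,-0.687,0.344,-0.156,0,0,0.05],[0.03,-0.687,0.344,-0.156,0,0,0.05],[0.03,-0.687,0.344,-0.156,0,0,0.05],[0.03,-0.687,0.344,-0.156,0,0,0.05],[0.03,-0.687,0.344,-0.156,0,0,0.05]]'
cat > deck.py <<'E'
# deck.py name : picture, caps on the deck; row to each with given jaw
import sys
from h import *
import go
from bench import snapshot
n=sys.argv[1]
s=snapshot('wrist'); cv2.imwrite(f'pics/wrist_{n}.png',s['pixels']); pickle.dump(s,open(f'pics/wrist_{n}.pkl','wb'))
go.state(); P=go.cur()[1]
for c in caps(s,z=0.056,amin=200):
    j=c['flat']; j=min([j+60*k for k in range(-4,4)],key=lambda v:abs(v+99.7))
    if c['xy'][1]>0.02: print(c['px'],np.round(c['xy'],4),'flat',round(c['flat'],1),'jaw',round(j,1),'row .0635:',go.row([*c['xy'],.0635],j).tolist() if np.hypot(*(c['xy']-P[:2]))<.05 else '')
E
python3 deck.py 13
```

```text
t: 13.65
tool_pos: [0.4229, 0.2321, 0.1359]
tool_rot: [0.7, 0.112, -0.696, 0.115]
wrist_force: [-0.5, 0.1, -1.0]
gripper_width: 0.0451
t 13.7 p [0.4232 0.2314 0.136 ] jaw -71.66 tilt [ 0.005 -0.003 -1.   ] F [-0.   0.4 -0.3] w 0.0448 q6 1.06
(np.float64(326.8), np.float64(259.3)) [0.4234 0.2314] flat 47.3 jaw -72.7 row .0635: [0.145, -0.0005, 0.0003, 0.0058, -0.0012, -0.0015]
(np.float64(179.6), np.float64(140.6)) [0.4647 0.3305] flat 0.2 jaw -119.8 row .0635: 
(np.float64(372.5), np.float64(106.3)) [0.5143 0.2362] flat 56.3 jaw -123.7 row .0635: 
(np.float64(550.5), np.float64(21.6)) [0.5853 0.1634] flat 50.5 jaw -129.5 row .0635:
```

```bash
python3 -m creep '[[0.07,0.001,0,0.005,0,0,0.05],[0.13,0.001,0,0.005,0,-0.001,0.05],[0.145,0.001,0,0.005,0,-0.001,0.05],[0.145,0.001,0,0.005,0,-0.001,0.05],[0.145,0.001,0,0.005,0,-0.001,-1],[0.145,0.001,0,0.005,0,-0.001,-1],[0.145,0.001,0,0.005,0,-0.001,-1],[0.145,0.001,0,0.005,0,-0.001,-1]]'; python3 - <<'E'
import go,tg
go.state(); p=go.cur()[1]
print(go.row([p[0],p[1],.15],-72.7).tolist(),go.row([*tg.w(21.5,-24.5),.15],-99.7).tolist())
E
```

```text
t: 14.5
tool_pos: [0.4249, 0.2312, 0.0653]
tool_rot: [0.701, 0.107, -0.696, 0.107]
wrist_force: [-0.2, -3.0, 5.9]
gripper_width: 0.0197
t 14.5 p [0.4249 0.2312 0.0653] jaw -72.53 tilt [ 0.007  0.001 -1.   ] F [-0.2 -3.   5.9] w 0.0197 q6 1.05
[-0.1695, 0.0002, -0.0012, 0.001, -0.0022, -0.0003] [-0.169, 0.8495, 0.0592, 0.1509, -0.0023, 0.0002]
```

```bash
python3 -m creep '[[-0.09,0,0,0,0,0,-1],[-0.17,0,0,0,0,0,-1],[-0.17,0.85,0.059,0.15,-0.002,0,-1],[-0.17,0.85,0.059,0.15,-0.002,0,-1],[-0.17,0.85,0.059,0.15,-0.002,0,-1],[-0.17,0.85,0.059,0.15,-0.002,0,-1],[-0.17,0.85,0.059,0.15,-0.002,0,-1],[-0.17,0.85,0.059,0.15,-0.002,0,-1],[-0.17,0.85,0.059,0.15,-0.002,0,-1],[-0.17,0.85,0.059,0.15,-0.002,0,-1]]';python3 -m creep '[[0,0.05,0.003,0,0,0,-1],[0,0.05,0.003,0,0,0,-1],[0,0.05,0.003,0,0,0,-1]]'; python3 hold.py 14 0.0653 20.8 -22.5 -1 0.8
```

```text
t: 15.5
tool_pos: [0.5179, -0.1598, 0.151]
tool_rot: [0.705, -0.058, -0.704, -0.059]
wrist_force: [1.2, 1.6, -1.2]
gripper_width: 0.0203
t: 15.8
tool_pos: [0.512, -0.1845, 0.151]
tool_rot: [0.705, -0.059, -0.704, -0.06]
wrist_force: [0.3, -0.1, -0.2]
gripper_width: 0.0203
t 15.85 p [ 0.5122 -0.1838  0.1511] jaw -99.54 tilt [ 0.002  0.002 -1.   ] F [ 0.8  0.2 -0.9] w 0.0203 q6 1.46
tcp tray [ 10.47 -27.21]
held (np.float64(324.2), np.float64(327.3)) [  8.57 -26.45] flat 20.1 off [-1.9   0.77]
cap@.061 (np.float64(324.2), np.float64(327.3)) [-44.9  -26.38] 20.1
cap@.061 (np.float64(243.8), np.float64(234.7)) [21.98 23.72] 20.2
cap@.061 (np.float64(170.0), np.float64(234.8)) [21.77 70.61] 20.4
[0.0022, -0.0078, -0.0227, 0.0009, -0.0006, 0.0006]
[0.1576, -0.0075, -0.0224, 0.0009, -0.0006, 0.0006]
[0.1616, -0.0075, -0.0224, 0.0009, -0.0006, 0.0006]
```

View pics/wrist_14.png

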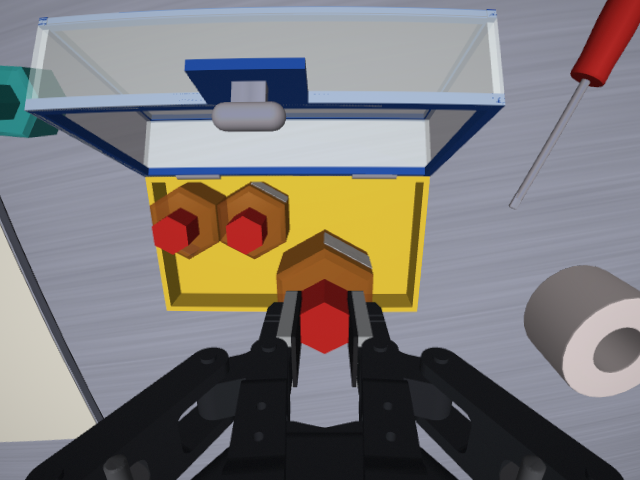

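```bash
python3 -m creep '[[0,-0.002,-0.0258,0.001,0,0,-1],[0.06,-0.002,-0.0258,0.001,0,0,-1],[0.12,-0.002,-0.0258,0.001,0,0,-1],[0.15,-0.002,-0.0258,0.001,0,0,-1],[0.157,-0.002,-0.0258,0.001,0,0,-1],[0.160,-0.005,-0.0258,0.001,0,0,-1],[0.162,-0.008,-0.0258,0.001,0,0,-1],[0.162,-0.0085,-0.0258,0.001,0,0,-1],[0.162,-0.0085,-0.0258,0.001,0,0,-1]]'; python3 hold.py 15 0.0653 0 0
```

```text
t: 16.75
tool_pos: [0.5264, -0.1815, 0.071]
tool_rot: [0.706, -0.059, -0.703, -0.06]
wrist_force: [-0.3, -0.7, -0.5]
gripper_width: 0.0204
t 16.8 p [ 0.5262 -0.1816  0.0708] jaw -99.71 tilt [ 0.003  0.002 -1.   ] F [-0.5 -0.6 -0.9] w 0.0201 q6 1.45
tcp tray [ 23.9  -22.65]
held (np.float64(324.1), np.float64(327.1)) [ 22.1  -21.01] flat 21.4 off [-1.8   1.65]
cap@.061 (np.float64(324.1), np.float64(327.1)) [ 21.78 -21.  ] 21.4
cap@.061 (np.float64(113.7), np.float64(324.3)) [21.93 70.8 ] 21.1
cap@.061 (np.float64(216.7), np.float64(324.4)) [22.79 24.84] 21.0
```

```bash
python3 -m creep '[[0.002,0,0,0,0,0,-1],[0.002,0,0,0,0,0,-0.25],[0.002,0,0,0,0,0,-0.25],[0.002,0,0,0,0,0,-0.25],[-0.06,0,0,0,0,0,-0.25],[-0.16,0,0,0,0,0,-0.25],[-0.16,0,0,0,0,0,-0.25]]'; python3 hold.py 16 0.0637 0 0; python3 go.py 0.5143 0.2362 0.13 -123.7
```

```text
t: 17.5
tool_pos: [0.5299, -0.183, 0.1581]
tool_rot: [0.71, -0.06, -0.699, -0.059]
wrist_force: [0.2, -0.5, 1.4]
gripper_width: 0.0319
t 17.55 p [ 0.5283 -0.1822  0.1548] jaw -99.69 tilt [ 0.012  0.    -1.   ] F [ 0.3 -0.  -1.8] w 0.0321 q6 1.45
tcp tray [ 26.05 -22.9 ]
cap@.061 (np.float64(184.0), np.float64(258.3)) [21.75 70.93] 20.6
cap@.061 (np.float64(323.6), np.float64(257.5)) [ 22.57 -21.58] 20.8
cap@.061 (np.float64(252.7), np.float64(257.6)) [22.42 24.96] 20.8
t 17.55 p [ 0.5283 -0.1822  0.1548] jaw -99.69 tilt [ 0.012  0.    -1.   ] F [ 0.3 -0.  -1.8] w 0.0321 q6 1.45
[0.0492, -0.82, 0.169, 0.1334, -0.0035, 0.0014]
```

```bash
python3 -m creep '[[0,-0.82,0.169,0.1334,0,0,-0.25],[0.03,-0.82,0.169,0.1334,-0.003,0,0.05],[0.03,-0.82,0.169,0.1334,-0.003,0,0.05],[0.03,-0.82,0.169,0.1334,-0.003,0,0.05],[0.03,-0.82,0.169,0.1334,-0.003,0,0.05],[0.03,-0.82,0.169,0.1334,-0.003,0,0.05],[0.03,-0.82,0.169,0.1334,-0.003,0,0.05],[0.03,-0.82,0.169,0.1334,-0.003,0,0.05],[0.03,-0.82,0.169,0.1334,-0.003,0,0.05],[0.03,-0.82,0.169,0.1334,-0.003,0,0.05]]'; python3 deck.py 17
```

```text
t: 18.55
tool_pos: [0.5135, 0.2399, 0.1382]
tool_rot: [0.677, -0.202, -0.677, -0.205]
wrist_force: [0.4, -0.6, -0.6]
gripper_width: 0.0447
t 18.6 p [0.5135 0.238  0.1384] jaw -123.53 tilt [ 0.002  0.003 -1.   ] F [-0.6 -0.4 -0.1] w 0.0449 q6 0.28
(np.float64(331.5), np.float64(252.0)) [0.514  0.2363] flat 56.4 jaw -123.6 row .0635: [0.1497, 0.0025, -0.0027, 0.0006, 0.0001, 0.001]
(np.float64(255.9), np.float64(145.1)) [0.5903 0.2365] flat 30.0 jaw -90.0 row .0635: 
(np.float64(373.3), np.float64(75.5)) [0.5853 0.1636] flat 50.2 jaw -69.8 row .0635:
```

```bash
python3 -m creep '[[0.07,0.003,-0.003,0,0,0,0.05],[0.13,0.003,-0.003,0,0,0,0.05],[0.148,0.003,-0.003,0,0,0,0.05],[0.148,0.003,-0.003,0,0,0,0.05],[0.148,0.003,-0.003,0,0,0,-1],[0.148,0.003,-0.003,0,0,0,-1],[0.148,0.003,-0.003,0,0,0,-1],[0.148,0.003,-0.003,0,0,0,-1]]'; python3 - <<'E'
import go,tg
go.state(); p=go.cur()[1]
print(go.row([p[0],p[1],.15],-123.6).tolist(),go.row([*tg.w(22,-70),.15],-99.7).tolist())
E
```

```text
t: 19.4
tool_pos: [0.5151, 0.2364, 0.0661]
tool_rot: [0.678, -0.202, -0.676, -0.206]
wrist_force: [-0.4, -0.7, 6.6]
gripper_width: 0.0201
t 19.4 p [0.5151 0.2364 0.0661] jaw -123.5 tilt [ 0.004  0.004 -1.   ] F [-0.4 -0.7  6.6] w 0.0201 q6 0.28
[-0.1677, -0.001, -0.0003, 0.0005, -0.0005, 0.0018] [-0.1713, 0.772, -0.5151, -0.1322, -0.0009, 0.0017]
```

```bash
python3 -m creep '[[-0.09,0,0,0,0,0,-1],[-0.17,0,0,0,0,0,-1],[-0.17,0.772,-0.515,-0.132,0,0.001,-1],[-0.17,0.772,-0.515,-0.132,0,0.001,-1],[-0.17,0.772,-0.515,-0.132,0,0.001,-1],[-0.17,0.772,-0.515,-0.132,0,0.001,-1],[-0.17,0.772,-0.515,-0.132,0,0.001,-1],[-0.17,0.772,-0.515,-0.132,0,0.001,-1],[-0.17,0.772,-0.515,-0.132,0,0.001,-1],[-0.17,0.772,-0.515,-0.132,0,0.001,-1]]'; python3 hold.py 18 0.0655 21.5 -70 -1 0.8
```

```text
t: 20.4
tool_pos: [0.5158, -0.1627, 0.1499]
tool_rot: [0.706, -0.059, -0.703, -0.061]
wrist_force: [2.7, 1.2, -0.8]
gripper_width: 0.0197
t 20.45 p [ 0.5151 -0.1691  0.1498] jaw -99.97 tilt [ 0.003 -0.001 -1.   ] F [ 1.2 -6.5  0.9] w 0.0202 q6 1.42
tcp tray [ 10.85 -12.26]
held (np.float64(324.1), np.float64(323.4)) [10.23 -4.33] flat 19.4 off [-0.63  7.93]
cap@.061 (np.float64(324.1), np.float64(323.4)) [-40.85  -4.13] 19.4
cap@.061 (np.float64(203.5), np.float64(236.0)) [21.72 70.97] 21.3
cap@.061 (np.float64(355.0), np.float64(229.8)) [ 25.74 -23.12] 52.1
cap@.061 (np.float64(276.7), np.float64(234.8)) [22.49 25.1 ] 21.7
[-0.0003, 0.117, -0.0238, -0.0015, -0.001, -0.0003]
[0.1547, 0.1168, -0.0234, -0.0015, -0.001, -0.0003]
[0.1587, 0.1168, -0.0234, -0.0015, -0.001, -0.0003]
```

```bash
python3 -m creep '[[0,0.116,-0.023,-0.0015,0,0,-1],[0,0.116,-0.023,-0.0015,0,0,-1],[0,0.116,-0.023,-0.0015,0,0,-1],[0,0.116,-0.023,-0.0015,0,0,-1],[0,0.116,-0.023,-0.0015,0,0,-1]]'; python3 hold.py 19 0.0655 21.5 -70 -0.7 0.8
```

```text
t: 20.95
tool_pos: [0.5165, -0.2273, 0.1499]
tool_rot: [0.706, -0.06, -0.704, -0.059]
wrist_force: [-0.1, 0.6, -0.3]
gripper_width: 0.0201
t 21.0 p [ 0.5165 -0.2272  0.1499] jaw -99.63 tilt [ 0.003 -0.001 -1.   ] F [ 0.4 -1.  -0.1] w 0.02 q6 1.54
tcp tray [ 21.99 -69.27]
held (np.float64(324.1), np.float64(323.4)) [ 21.87 -67.9 ] flat 19.4 off [-0.13  1.37]
cap@.061 (np.float64(324.1), np.float64(323.4)) [-29.41 -67.98] 19.4
cap@.061 (np.float64(108.8), np.float64(252.8)) [21.69 70.82] 21.2
cap@.061 (np.float64(250.6), np.float64(251.8)) [ 22.68 -21.71] 21.7
cap@.061 (np.float64(177.8), np.float64(251.7)) [22.6  24.87] 20.1
[-0.0001, 0.0031, -0.0004, 0.0004, -0.001, -0.0002]
[0.1549, 0.003, 0.0001, 0.0004, -0.001, -0.0002]
[0.1589, 0.003, 0.0001, 0.0004, -0.001, -0.0002]
```

View pics/wrist_19.png

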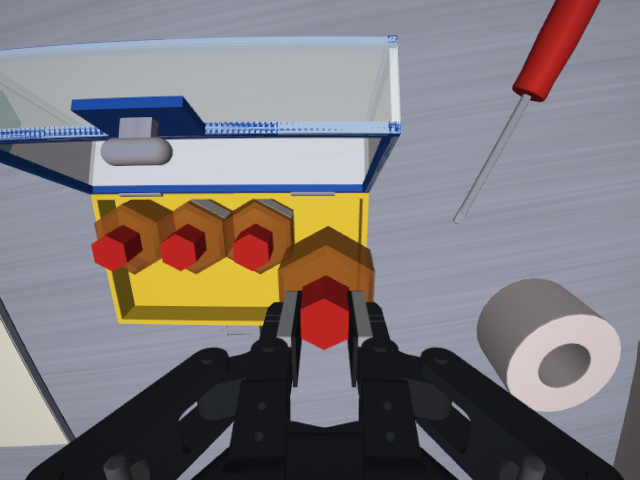

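```bash
python3 -m creep '[[0,0.003,0,0,0,0,-1],[0.06,0.003,0,0,-0.001,0,-1],[0.12,0.003,0,0,-0.001,0,-1],[0.145,0.003,0,0,-0.001,0,-1],[0.152,0.003,0,0,-0.001,0,-1],[0.156,0.002,0,0,-0.001,0,-1],[0.158,0,0,0,-0.001,0,-1],[0.158,0,0,0,-0.001,0,-1],[0.158,0,0,0,-0.001,0,-1]]'; python3 hold.py 20 0.0655 0 0
```

```text
t: 21.9
tool_pos: [0.5173, -0.2273, 0.0718]
tool_rot: [0.705, -0.06, -0.704, -0.059]
wrist_force: [0.1, -0.2, -0.7]
gripper_width: 0.0201
t 21.95 p [ 0.5172 -0.2273  0.0717] jaw -99.62 tilt [ 0.001 -0.001 -1.   ] F [ 0.  -0.3 -1.6] w 0.02 q6 1.54
tcp tray [ 22.75 -69.29]
held (np.float64(324.1), np.float64(323.3)) [ 22.58 -67.78] flat 19.8 off [-0.17  1.51]
cap@.061 (np.float64(324.1), np.float64(323.3)) [ 21.81 -67.78] 19.8
cap@.061 (np.float64(216.4), np.float64(320.5)) [ 22.92 -21.76] 20.9
cap@.061 (np.float64(111.7), np.float64(319.3)) [22.65 24.82] 21.2
cap@.061 (np.float64(18.8), np.float64(318.6)) [21.54 70.12] 18.6
```

```bash
python3 -m creep '[[0.002,0,0,0,0,0,-1],[0.002,0,0,0,0,0,-0.25],[0.002,0,0,0,0,0,-0.25],[0.002,0,0,0,0,0,-0.25],[-0.06,0,0,0,0,0,-0.25],[-0.16,0,0,0,0,0,-0.25],[-0.16,0,0,0,0,0,-0.25]]'; python3 hold.py 21 0.0637 0 0; python3 go.py 0.5853 0.1636 0.13 -69.8
```

```text
t: 22.65
tool_pos: [0.521, -0.2289, 0.1591]
tool_rot: [0.71, -0.061, -0.7, -0.057]
wrist_force: [0.8, -1.5, 0.3]
gripper_width: 0.0317
t 22.7 p [ 0.5195 -0.228   0.1557] jaw -99.6 tilt [ 0.01  -0.003 -1.   ] F [-0.9  0.4 -0.2] w 0.0322 q6 1.54
tcp tray [ 25.06 -69.56]
cap@.061 (np.float64(116.1), np.float64(255.8)) [21.64 70.76] 20.7
cap@.061 (np.float64(325.1), np.float64(255.0)) [ 22.7  -69.69] 20.6
cap@.061 (np.float64(252.0), np.float64(255.0)) [ 22.62 -21.68] 20.8
cap@.061 (np.float64(182.4), np.float64(254.9)) [22.57 24.83] 20.5
t 22.7 p [ 0.5195 -0.228   0.1557] jaw -99.6 tilt [ 0.01  -0.003 -1.   ] F [-0.9  0.4 -0.2] w 0.0322 q6 1.54
[0.0503, -0.7942, 0.0013, -0.1656, -0.003, -0.0013]
```

View pics/wrist_21.png

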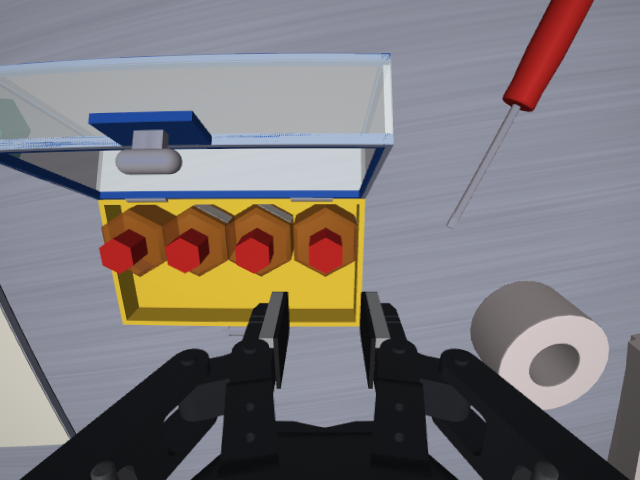

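```bash
python3 - <<'E'
import go,tg
go.state()
for t in ((22.9,-70.4,.12),(22.9,-70.4,.072),(22.9,-67.8,.072)): print(go.row([*tg.w(*t[:2]),t[2]],-99.7).tolist())
E
```

```text
t 22.7 p [ 0.5195 -0.228   0.1557] jaw -99.6 tilt [ 0.01  -0.003 -1.   ] F [-0.9  0.4 -0.2] w 0.0322 q6 1.54
[0.0714, 0.0016, 0.005, 0.0006, -0.0032, -0.0005]
[0.1674, 0.0014, 0.006, 0.0006, -0.0032, -0.0005]
[0.1674, -0.0038, 0.006, 0.0006, -0.0032, -0.0005]
```

```bash
python3 -m creep '[[0.07,0.0015,0.006,0,-0.003,0,-0.25],[0.14,0.0015,0.006,0,-0.003,0,-0.25],[0.167,0.0015,0.006,0,-0.003,0,-0.25],[0.167,0.0015,0.006,0,-0.003,0,-1],[0.167,0.0015,0.006,0,-0.003,0,-1],[0.167,0.0015,0.006,0,-0.003,0,-1],[0.167,-0.002,0.006,0,-0.003,0,-1],[0.167,-0.004,0.006,0,-0.003,0,-1],[0.167,-0.004,0.006,0,-0.003,0,-1],[0.167,-0.004,0.006,0,-0.003,0,-1]]'; python3 hold.py 22 0.0665 0 0
```

```text
t: 23.7
tool_pos: [0.516, -0.2261, 0.0725]
tool_rot: [-0.704, 0.06, 0.706, 0.059]
wrist_force: [-6.3, -2.0, -1.1]
gripper_width: 0.0204
t 23.75 p [ 0.516  -0.2261  0.0725] jaw -99.62 tilt [-0.003 -0.002 -1.   ] F [-6.4 -1.1 -2. ] w 0.0203 q6 1.54
tcp tray [ 21.28 -68.34]
held (np.float64(324.0), np.float64(319.8)) [ 22.22 -66.79] flat 20.0 off [0.93 1.55]
cap@.061 (np.float64(324.0), np.float64(319.8)) [ 21.58 -66.79] 20.0
cap@.061 (np.float64(217.9), np.float64(316.6)) [ 22.94 -21.48] 20.6
cap@.061 (np.float64(113.7), np.float64(315.5)) [22.7  24.84] 21.3
cap@.061 (np.float64(20.0), np.float64(314.9)) [21.66 70.33] 18.8
```

```bash
python3 -m creep '[[0,0,-0.001,0,0,0,-0.25],[0,0,-0.001,0,0,0,-0.25],[0,0,-0.001,0,0,0,-0.25],[-0.06,0,-0.001,0,0,0,-0.25],[-0.14,0,-0.001,0,0,0,-0.25],[-0.14,0,-0.001,0,0,0,-0.25],[-0.14,0,-0.001,0,0,0,-0.25]]'; python3 hold.py 23 0.0637 0 0; python3 go.py 0.5853 0.1636 0.13 -69.8
```

```text
t: 24.45
tool_pos: [0.518, -0.2261, 0.1442]
tool_rot: [0.705, -0.06, -0.704, -0.058]
wrist_force: [-1.0, -0.5, -0.8]
gripper_width: 0.032
t 24.5 p [ 0.5171 -0.2259  0.1428] jaw -99.62 tilt [-0.001 -0.002 -1.   ] F [-0.2  0.1 -0.4] w 0.0319 q6 1.54
tcp tray [ 22.33 -67.94]
cap@.061 (np.float64(106.2), np.float64(258.1)) [21.6  70.75] 21.2
cap@.061 (np.float64(325.2), np.float64(257.2)) [ 22.72 -67.35] 20.0
cap@.061 (np.float64(250.4), np.float64(257.2)) [ 22.62 -21.33] 19.9
cap@.061 (np.float64(176.5), np.float64(257.1)) [22.55 24.92] 19.9
t 24.5 p [ 0.5171 -0.2259  0.1428] jaw -99.62 tilt [-0.001 -0.002 -1.   ] F [-0.2  0.1 -0.4] w 0.0319 q6 1.54
[0.0243, -0.7909, -0.0043, -0.1657, 0.0004, -0.0005]
```

```bash
python3 -m creep '[[0,-0.791,-0.004,-0.166,0,0,-0.25],[0.01,-0.791,-0.004,-0.166,0,0,0.05],[0.01,-0.791,-0.004,-0.166,0,0,0.05],[0.01,-0.791,-0.004,-0.166,0,0,0.05],[0.01,-0.791,-0.004,-0.166,0,0,0.05],[0.01,-0.791,-0.004,-0.166,0,0,0.05],[0.01,-0.791,-0.004,-0.166,0,0,0.05],[0.01,-0.791,-0.004,-0.166,0,0,0.05],[0.01,-0.791,-0.004,-0.166,0,0,0.05],[0.01,-0.791,-0.004,-0.166,0,0,0.05]]'; python3 deck.py 24
```

```text
t: 25.5
tool_pos: [0.5846, 0.1646, 0.1356]
tool_rot: [-0.695, -0.124, 0.697, -0.126]
wrist_force: [-0.9, 0.2, -0.3]
gripper_width: 0.0446
t 25.55 p [0.5846 0.1635 0.136 ] jaw -69.71 tilt [-0.003 -0.003 -1.   ] F [ 0.4 -0.6 -0.2] w 0.045 q6 1.39
(np.float64(52.5), np.float64(304.0)) [0.4903 0.3232] flat 0.2 jaw -119.8 row .0635: 
(np.float64(327.4), np.float64(258.8)) [0.585  0.1637] flat 50.2 jaw -69.8 row .0635: [0.145, -0.0003, -0.0012, 0.0004, 0.0011, -0.0005]
(np.float64(212.7), np.float64(210.7)) [0.5901 0.2366] flat 30.4 jaw -89.6 row .0635:
```

```bash
python3 -m creep '[[0.07,0.001,-0.001,0,0.001,0,0.05],[0.12,0.001,-0.001,0,0.001,0,0.05],[0.142,0.001,-0.001,0,0.001,0,0.05],[0.142,0.001,-0.001,0,0.001,0,0.05],[0.142,0.001,-0.001,0,0.001,0,-1],[0.142,0.001,-0.001,0,0.001,0,-1],[0.142,0.001,-0.001,0,0.001,0,-1],[0.142,0.001,-0.001,0,0.001,0,-1]]'; python3 - <<'E'
import go,tg
go.state(); p=go.cur()[1]
print(go.row([p[0],p[1],.15],-69.8).tolist(),go.row([*tg.w(-19,-44.5),.15],-99.7).tolist())
E
```

```text
t: 26.35
tool_pos: [0.5863, 0.1633, 0.0669]
tool_rot: [0.697, 0.124, -0.695, 0.125]
wrist_force: [-0.3, -0.6, 6.6]
gripper_width: 0.0201
t 26.35 p [0.5863 0.1633 0.0669] jaw -69.68 tilt [ 0.004 -0.001 -1.   ] F [-0.3 -0.6  6.6] w 0.0201 q6 1.39
[-0.1661, 0.0003, -0.0005, 0.0007, -0.001, -0.0006] [-0.1664, 0.6003, 0.4478, 0.1668, -0.0011, -0.0003]
```

```bash
python3 -m creep '[[-0.09,0,0,0,0,0,-1],[-0.166,0,0,0,0,0,-1],[-0.166,0.6,0.448,0.167,-0.001,0,-1],[-0.166,0.6,0.448,0.167,-0.001,0,-1],[-0.166,0.6,0.448,0.167,-0.001,0,-1],[-0.166,0.6,0.448,0.167,-0.001,0,-1],[-0.166,0.6,0.448,0.167,-0.001,0,-1],[-0.166,0.6,0.448,0.167,-0.001,0,-1],[-0.166,0.6,0.448,0.167,-0.001,0,-1],[-0.166,0.6,0.448,0.167,-0.001,0,-1]]'; python3 hold.py 25 0.0665 -19.5 -44.5 -1 0.8;python3 -m creep '[[0,0.04,0.02,0,0,0,-1],[0,0.04,0.02,0,0,0,-1],[0,0.04,0.02,0,0,0,-1]]'; python3 hold.py 26 0.0665 -19.5 -44.5 -1 0.8
```

```text
t: 27.35
tool_pos: [0.4785, -0.1985, 0.15]
tool_rot: [0.705, -0.061, -0.704, -0.061]
wrist_force: [0.5, 0.9, -0.7]
gripper_width: 0.0205
t 27.4 p [ 0.478  -0.2001  0.1499] jaw -99.94 tilt [-0.    -0.002 -1.   ] F [-1.6 -2.7 -0.6] w 0.0199 q6 1.49
tcp tray [-20.55 -49.08]
held (np.float64(324.0), np.float64(324.0)) [-21.47 -45.85] flat 19.6 off [-0.92  3.23]
cap@.061 (np.float64(130.4), np.float64(188.3)) [21.61 70.72] 21.5
cap@.061 (np.float64(204.7), np.float64(186.2)) [22.34 24.88] 20.9
cap@.061 (np.float64(360.1), np.float64(184.6)) [ 22.73 -67.37] 20.9
cap@.061 (np.float64(282.1), np.float64(185.1)) [ 22.59 -21.32] 20.1
[-0.0001, -0.0076, -0.0041, -0.0013, 0.0, -0.0005]
[0.1529, -0.0078, -0.0041, -0.0013, 0.0, -0.0005]
[0.1569, -0.0078, -0.0041, -0.0013, 0.0, -0.0005]
t: 27.7
tool_pos: [0.4645, -0.2181, 0.15]
tool_rot: [0.704, -0.062, -0.704, -0.061]
wrist_force: [0.7, -0.7, -0.4]
gripper_width: 0.0204
t 27.75 p [ 0.4648 -0.2178  0.1501] jaw -99.95 tilt [ 0.    -0.001 -1.   ] F [ 0.8 -0.3 -0.8] w 0.0201 q6 1.53
tcp tray [-30.55 -68.7 ]
held (np.float64(324.0), np.float64(324.0)) [-31.95 -67.59] flat 19.4 off [-1.4   1.12]
cap@.061 (np.float64(92.9), np.float64(172.1)) [21.58 70.76] 22.2
cap@.061 (np.float64(166.5), np.float64(169.4)) [22.27 24.85] 20.4
cap@.061 (np.float64(244.1), np.float64(167.8)) [ 22.51 -21.37] 21.0
cap@.061 (np.float64(323.1), np.float64(166.8)) [ 22.73 -67.44] 20.3
[0.0001, -0.0469, -0.0239, -0.0014, -0.0001, -0.0004]
[0.1531, -0.0471, -0.0238, -0.0014, -0.0001, -0.0004]
[0.1571, -0.0471, -0.0238, -0.0014, -0.0001, -0.0004]
```

View pics/wrist_26.png

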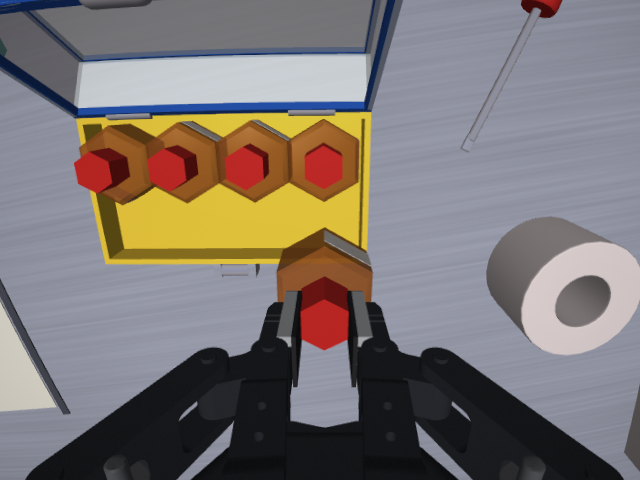

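```bash
python3 -m creep '[[0,-0.047,-0.0247,-0.0014,0,0,-1],[0,-0.047,-0.0247,-0.0014,0,0,-1],[0.06,-0.047,-0.0247,-0.0014,0,0,-1],[0.12,-0.047,-0.0247,-0.0014,0,0,-1],[0.145,-0.047,-0.0247,-0.0014,0,0,-1],[0.152,-0.047,-0.0247,-0.0014,0,0,-1],[0.156,-0.047,-0.0265,-0.0014,0,0,-1],[0.157,-0.047,-0.029,-0.0014,0,0,-1],[0.157,-0.047,-0.0293,-0.0014,0,0,-1],[0.157,-0.047,-0.0293,-0.0014,0,0,-1]]'; python3 hold.py 27 0.0665 0 0
```

```text
t: 28.75
tool_pos: [0.4837, -0.1973, 0.0721]
tool_rot: [0.705, -0.06, -0.704, -0.059]
wrist_force: [-0.9, -0.1, -0.0]
gripper_width: 0.0202
t 28.8 p [ 0.4836 -0.1973  0.072 ] jaw -99.7 tilt [ 0.001 -0.001 -1.   ] F [-0.  -0.1 -0.3] w 0.0199 q6 1.49
tcp tray [-15.5  -45.35]
held (np.float64(324.2), np.float64(338.3)) [-23.78 -43.88] flat 20.8 off [-8.28  1.47]
cap@.061 (np.float64(324.2), np.float64(338.3)) [-24.15 -43.88] 20.8
cap@.061 (np.float64(44.1), np.float64(239.0)) [21.72 70.7 ] 20.7
cap@.061 (np.float64(150.7), np.float64(237.2)) [22.49 24.83] 20.2
cap@.061 (np.float64(266.4), np.float64(236.8)) [ 22.64 -21.32] 20.3
cap@.061 (np.float64(384.3), np.float64(236.2)) [ 22.84 -67.32] 20.1
```

View pics/wrist_27.png

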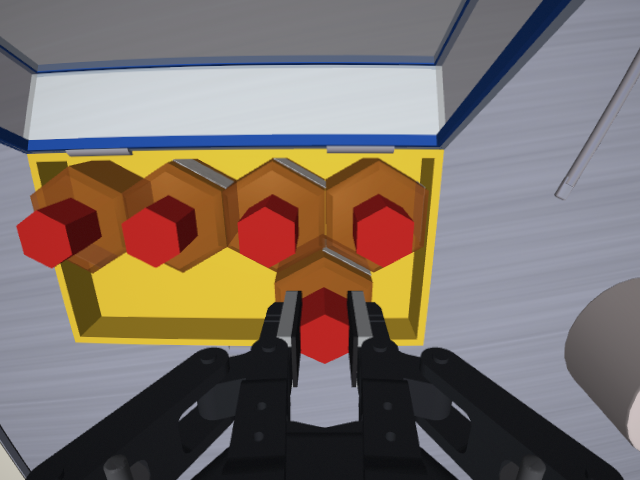

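```bash
python3 - <<'E'
from h import *
import tg
for n,zt in (('wrist_26',.1501),('wrist_27',.072)):
    s=load(n)
    for c in caps(s,z=0.056+zt-.0665,amin=300):
        if 320<c['px'][0]<330 and c['px'][1]>300:
            print(n,c['px'],c['n'],c['r'])
            for dz in (0,.005,.008,.01):
                q=plane(s,[c['px']],.056+zt-.0665+dz)[0]; print(dz,np.round(tg.inv(q[:2]),2), np.mean(c['r'])*(s['T'][2,3]-(.056+zt-.0665+dz))/(s['T'][2,3]-(.056+zt-.0665)))
a=load('wrist_27')['pixels'][225:375,260:400];cv2.imwrite('pics/z5.png',cv2.resize(a,None,fx=4,fy=4,interpolation=2))
E
```

```text
wrist_26 (np.float64(324.0), np.float64(324.0)) 145 0.01093803892514818
0 [-31.9  -67.58] 0.01093803892514818
0.005 [-28.65 -67.59] 0.010523798350565982
0.008 [-26.69 -67.6 ] 0.010275254005816666
0.01 [-25.39 -67.6 ] 0.010109557775983786
wrist_27 (np.float64(324.2), np.float64(338.3)) 147 0.01121512026738633
0 [-23.79 -43.87] 0.01121512026738633
0.005 [-20.26 -43.87] 0.010791078686736523
0.008 [-18.15 -43.86] 0.010536653738346639
0.01 [-16.74 -43.86] 0.010367037106086718
```

View pics/z5.png

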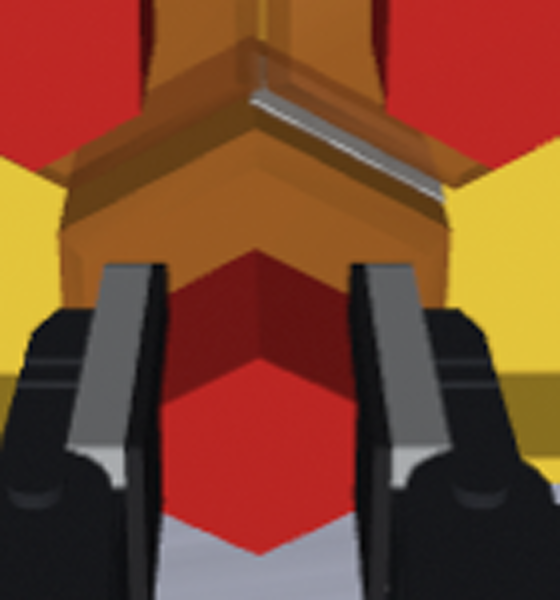

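```bash
python3 - <<'E'
from h import *
a=load('wrist_26')['pixels'][225:375,260:400];cv2.imwrite('pics/z6.png',cv2.resize(a,None,fx=4,fy=4,interpolation=2))
E
```

```text
(no output)
```

View pics/z6.png

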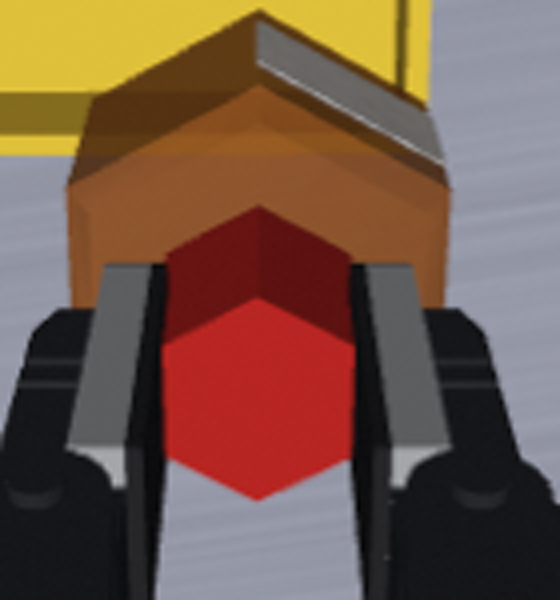

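```bash
python3 look.py 28 scene|head -1; python3 - <<'E'
from h import *
a=load('scene_28')['pixels'][150:310,170:370];cv2.imwrite('pics/z7.png',cv2.resize(a,None,fx=4,fy=4,interpolation=2)[:600])
E
```

```text
scene 54.540795932773754 324.3236385891491 242.726803421589 [0.02793786 0.         0.         0.         0.        ] [[-0.40676665  0.67491455 -0.61565513  1.13379427]
```

View pics/z7.png

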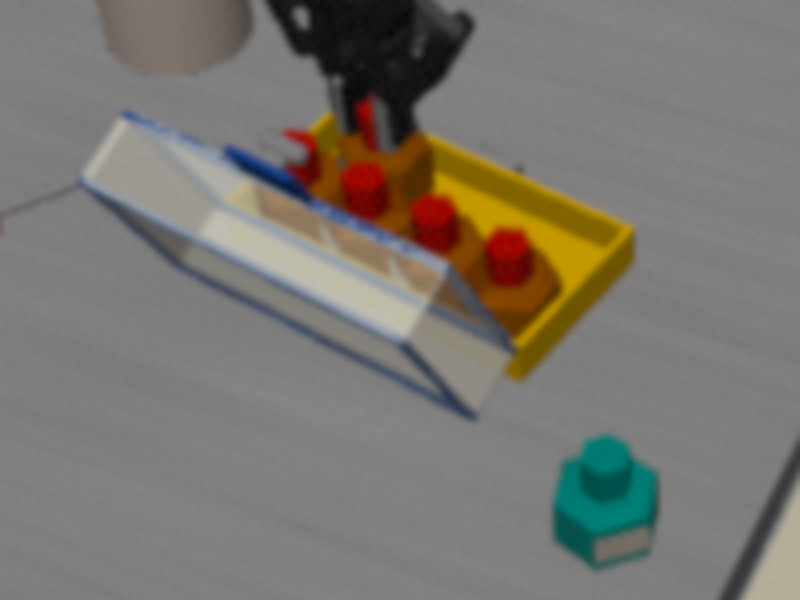

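```bash
python3 -m creep '[[0,0,0,0,0,0,-0.25],[0,0,0,0,0,0,-0.25],[0,0,0,0,0,0,-0.25],[-0.06,0,0,0,0,0,-0.25],[-0.16,0,0,0,0,0,-0.25],[-0.16,0,0,0,0,0,-0.25],[-0.16,0,0,0,0,0,-0.25]]'; python3 hold.py 29 0.0637 0 0
```

```text
t: 29.55
tool_pos: [0.4843, -0.1972, 0.1533]
tool_rot: [0.706, -0.06, -0.703, -0.059]
wrist_force: [-0.3, -0.5, -0.5]
gripper_width: 0.0319
t 29.6 p [ 0.4834 -0.197   0.1519] jaw -99.71 tilt [ 0.001 -0.001 -1.   ] F [-0.6  0.4 -0.8] w 0.032 q6 1.49
tcp tray [-15.76 -45.12]
cap@.061 (np.float64(322.5), np.float64(256.3)) [-18.4 -42.7] 20.3
cap@.061 (np.float64(138.3), np.float64(195.9)) [21.61 70.74] 20.0
cap@.061 (np.float64(211.2), np.float64(194.3)) [22.28 24.92] 20.2
cap@.061 (np.float64(363.2), np.float64(193.3)) [ 22.68 -67.38] 19.3
cap@.061 (np.float64(287.1), np.float64(193.5)) [ 22.58 -21.41] 20.6
```

View pics/wrist_29.png

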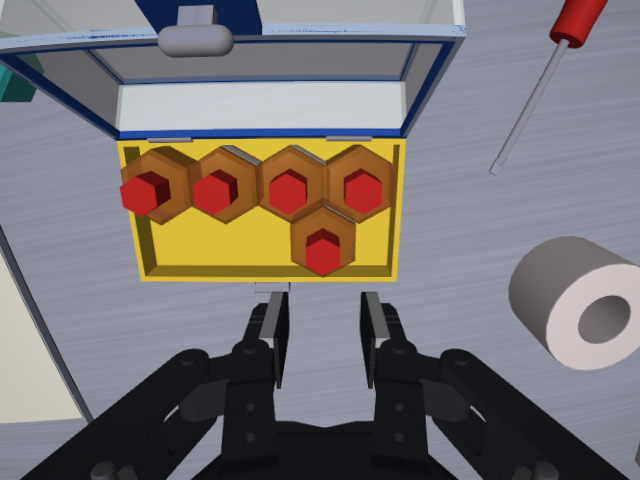

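```bash
python3 - <<'E'
import go,tg
go.state()
for t in ((-18.4,-43.5,.072),(-17.4,-45.2,.072)): print(go.row([*tg.w(*t[:2]),t[2]],-99.7).tolist())
E
```

```text
t 29.6 p [ 0.4834 -0.197   0.1519] jaw -99.71 tilt [ 0.001 -0.001 -1.   ] F [-0.6  0.4 -0.8] w 0.032 q6 1.49
[0.1599, -0.0034, 0.0055, -0.0001, -0.0005, -0.0002]
[0.1599, 0.0, 0.0035, -0.0001, -0.0005, -0.0002]
```

```bash
python3 -m creep '[[0.07,-0.0034,0.0055,0,0,0,-0.25],[0.14,-0.0034,0.0055,0,0,0,-0.25],[0.16,-0.0034,0.0055,0,0,0,-0.25],[0.16,-0.0034,0.0055,0,0,0,-1],[0.16,-0.0034,0.0055,0,0,0,-1],[0.16,-0.0034,0.0055,0,0,0,-1],[0.16,-0.001,0.005,0,0,0,-1],[0.16,0.0005,0.0032,0,0,0,-1],[0.16,0.0005,0.0032,0,0,0,-1],[0.16,0.0005,0.0032,0,0,0,-1]]'; python3 -m creep '[[0,0,0,0,0,0,-0.25],[0,0,0,0,0,0,-0.25],[0,0,0,0,0,0,-0.25],[-0.06,0,0,0,0,0,-0.25],[-0.16,0,0,0,0,0,-0.25],[-0.16,0,0,0,0,0,-0.25],[-0.16,0,0,0,0,0,-0.25]]'; python3 hold.py 30 0.0637 0 0;python3 go.py 0.59 0.2366 0.14 -89.6
```

```text
t: 30.6
tool_pos: [0.4805, -0.1969, 0.0721]
tool_rot: [-0.704, 0.06, 0.705, 0.06]
wrist_force: [-7.2, 0.6, -0.4]
gripper_width: 0.0201
t: 31.3
tool_pos: [0.4822, -0.197, 0.154]
tool_rot: [0.706, -0.06, -0.703, -0.06]
wrist_force: [-0.3, 0.2, -1.0]
gripper_width: 0.0321
t 31.35 p [ 0.4811 -0.1968  0.1525] jaw -99.73 tilt [ 0.001 -0.    -1.   ] F [ 0.4 -0.5  0.9] w 0.0321 q6 1.49
tcp tray [-18.   -45.26]
cap@.061 (np.float64(324.7), np.float64(251.6)) [-17.57 -44.18] 20.2
cap@.061 (np.float64(138.0), np.float64(192.3)) [21.62 70.9 ] 20.6
cap@.061 (np.float64(210.9), np.float64(190.6)) [22.32 24.96] 20.6
cap@.061 (np.float64(363.6), np.float64(189.2)) [ 22.94 -67.73] 21.6
cap@.061 (np.float64(286.8), np.float64(189.3)) [ 22.86 -21.32] 21.7
t 31.35 p [ 0.4811 -0.1968  0.1525] jaw -99.73 tilt [ 0.001 -0.    -1.   ] F [ 0.4 -0.5  0.9] w 0.0321 q6 1.49
[0.0252, -0.8911, -0.068, -0.0563, -0.0004, -0.0]
```

```bash
python3 -m creep '[[0,-0.891,-0.068,-0.056,0,0,-0.25],[0.02,-0.891,-0.068,-0.056,0,0,0.05],[0.02,-0.891,-0.068,-0.056,0,0,0.05],[0.02,-0.891,-0.068,-0.056,0,0,0.05],[0.02,-0.891,-0.068,-0.056,0,0,0.05],[0.02,-0.891,-0.068,-0.056,0,0,0.05],[0.02,-0.891,-0.068,-0.056,0,0,0.05],[0.02,-0.891,-0.068,-0.056,0,0,0.05],[0.02,-0.891,-0.068,-0.056,0,0,0.05],[0.02,-0.891,-0.068,-0.056,0,0,0.05]]'; python3 deck.py 31
```

```text
t: 32.35
tool_pos: [0.5899, 0.2414, 0.1396]
tool_rot: [-0.707, -0.003, 0.708, -0.004]
wrist_force: [-0.2, -0.7, -0.7]
gripper_width: 0.045
t 32.4 p [0.5895 0.239  0.14  ] jaw -89.47 tilt [-0.002 -0.002 -1.   ] F [ 0.  -1.3 -0.4] w 0.0448 q6 0.95
(np.float64(334.5), np.float64(256.0)) [0.59   0.2364] flat 30.1 jaw -89.9 row .0635: [0.153, 0.0048, -0.0012, 0.0022, 0.0005, -0.0005]
```

```bash
python3 -m creep '[[0.07,0.005,-0.001,0.002,0,0,0.05],[0.13,0.005,-0.001,0.002,0,0,0.05],[0.15,0.005,-0.001,0.002,0,0,0.05],[0.15,0.005,-0.001,0.002,0,0,0.05],[0.15,0.005,-0.001,0.002,0,0,-1],[0.15,0.005,-0.001,0.002,0,0,-1],[0.15,0.005,-0.001,0.002,0,0,-1],[0.15,0.005,-0.001,0.002,0,0,-1]]'; python3 - <<'E'
import go,tg
go.state(); p=go.cur()[1]
print(go.row([p[0],p[1],.15],-89.9).tolist(),go.row([*tg.w(-19,47),.15],-99.7).tolist())
E
```

```text
t: 33.2
tool_pos: [0.591, 0.2366, 0.0671]
tool_rot: [0.708, 0.001, -0.706, 0.001]
wrist_force: [-0.5, -1.1, 7.1]
gripper_width: 0.02
t 33.2 p [0.591  0.2366 0.0671] jaw -89.8 tilt [ 0.002 -0.001 -1.   ] F [-0.5 -1.1  7.1] w 0.02 q6 0.95
[-0.1659, 0.0001, -0.0003, 0.0005, -0.0005, -0.0002] [-0.1658, 0.684, 0.1927, 0.055, -0.0006, -0.0002]
```

```bash
python3 - <<'E'
import go,tg
print(go.row([*tg.w(-18.5,1.5),.15],-99.7).tolist())
E
```

```text
[-0.1657, 0.7738, 0.2074, 0.055, -0.0006, -0.0002]
```

```bash
python3 -m creep '[[-0.09,0,0,0,0,0,-1],[-0.166,0,0,0,0,0,-1],[-0.166,0.774,0.207,0.055,0,0,-1],[-0.166,0.774,0.207,0.055,0,0,-1],[-0.166,0.774,0.207,0.055,0,0,-1],[-0.166,0.774,0.207,0.055,0,0,-1],[-0.166,0.774,0.207,0.055,0,0,-1],[-0.166,0.774,0.207,0.055,0,0,-1],[-0.166,0.774,0.207,0.055,0,0,-1],[-0.166,0.774,0.207,0.055,0,0,-1]]'; python3 hold.py 32 0.0671 -19.5 1.8 -1 0.8
```

```text
t: 34.2
tool_pos: [0.488, -0.1516, 0.1505]
tool_rot: [0.706, -0.06, -0.704, -0.06]
wrist_force: [1.4, -0.6, -1.6]
gripper_width: 0.0202
t 34.25 p [ 0.4857 -0.1573  0.1505] jaw -99.92 tilt [ 0.001 -0.002 -1.   ] F [-2.7 -6.3  0.8] w 0.02 q6 1.4
tcp tray [-20.16  -5.55]
held (np.float64(324.0), np.float64(323.6)) [-20.13   1.93] flat 19.3 off [0.03 7.48]
cap@.061 (np.float64(397.1), np.float64(250.4)) [-17.45 -44.06] 21.3
cap@.061 (np.float64(208.4), np.float64(189.5)) [21.62 71.11] 20.7
cap@.061 (np.float64(440.7), np.float64(187.4)) [ 22.88 -67.64] 20.8
cap@.061 (np.float64(362.9), np.float64(187.1)) [ 22.89 -21.1 ] 21.3
cap@.061 (np.float64(285.2), np.float64(187.9)) [22.41 25.02] 20.9
[0.001, -0.0131, -0.0033, -0.0012, -0.0003, -0.0007]
[0.1528, -0.0134, -0.0031, -0.0012, -0.0003, -0.0007]
[0.1568, -0.0134, -0.0031, -0.0012, -0.0003, -0.0007]
```

```bash
python3 -m creep '[[0,-0.0155,-0.0031,-0.001,0,0,-1],[0,-0.0155,-0.0031,-0.001,0,0,-1],[0,-0.0155,-0.0031,-0.001,0,0,-1],[0,-0.0155,-0.0031,-0.001,0,0,-1]]'; python3 hold.py 33 0.0671 -19.5 2.8 -1 0.8
```

```text
t: 34.65
tool_pos: [0.489, -0.1488, 0.1505]
tool_rot: [0.705, -0.06, -0.704, -0.059]
wrist_force: [0.6, -0.1, -1.0]
gripper_width: 0.0201
t 34.7 p [ 0.4889 -0.1489  0.1504] jaw -99.63 tilt [ 0.001 -0.002 -1.   ] F [-0.3  0.3 -1.7] w 0.02 q6 1.39
tcp tray [-18.41   3.28]
held (np.float64(324.0), np.float64(323.6)) [-19.71   4.86] flat 19.4 off [-1.3   1.58]
cap@.061 (np.float64(401.4), np.float64(250.9)) [-17.48 -44.1 ] 19.9
cap@.061 (np.float64(212.8), np.float64(189.9)) [21.63 71.17] 21.5
cap@.061 (np.float64(445.3), np.float64(188.0)) [ 22.92 -67.69] 21.0
cap@.061 (np.float64(289.9), np.float64(188.5)) [22.37 24.97] 19.9
cap@.061 (np.float64(367.4), np.float64(187.5)) [ 22.95 -20.96] 20.5
[0.0009, 0.0026, 0.0002, 0.0004, -0.0003, -0.0006]
[0.1527, 0.0023, 0.0003, 0.0004, -0.0003, -0.0006]
[0.1567, 0.0023, 0.0003, 0.0004, -0.0003, -0.0006]
```

```bash
python3 -m creep '[[0,0.003,0,0,0,0,-1],[0.06,0.003,0,0,0,0,-1],[0.12,0.003,0,0,0,0,-1],[0.145,0.003,0,0,0,0,-1],[0.152,0.003,0,0,0,0,-1],[0.156,0.003,0,0,0,0,-1],[0.157,0.004,-0.002,0,0,0,-1],[0.157,0.004,-0.0032,0,0,0,-1],[0.157,0.004,-0.0032,0,0,0,-1]]'; python3 hold.py 34 0.0671 0 0;python3 -m creep '[[0.001,0,0,0,0,0,-0.25],[0.001,0,0,0,0,0,-0.25],[0.001,0,0,0,0,0,-0.25],[-0.06,0,0,0,0,0,-0.25],[-0.16,0,0,0,0,0,-0.25],[-0.16,0,0,0,0,0,-0.25],[-0.16,0,0,0,0,0,-0.25]]'; python3 hold.py 35 0.0637 0 0
```

```text
t: 35.6
tool_pos: [0.4907, -0.1513, 0.0726]
tool_rot: [0.705, -0.06, -0.704, -0.059]
wrist_force: [0.0, -0.3, -1.5]
gripper_width: 0.0199
t 35.65 p [ 0.4906 -0.1513  0.0725] jaw -99.63 tilt [ 0.002 -0.002 -1.   ] F [ 0.5  0.3 -1.1] w 0.0199 q6 1.39
tcp tray [-16.33   1.17]
held (np.float64(324.2), np.float64(332.9)) [-22.24   2.62] flat 20.5 off [-5.91  1.46]
cap@.061 (np.float64(324.2), np.float64(332.9)) [-22.52   2.62] 20.5
cap@.061 (np.float64(432.5), np.float64(321.9)) [-17.24 -44.08] 20.4
cap@.061 (np.float64(152.3), np.float64(236.3)) [21.8  70.95] 20.3
cap@.061 (np.float64(500.6), np.float64(233.6)) [ 23.01 -67.44] 21.7
cap@.061 (np.float64(384.8), np.float64(233.7)) [ 22.94 -21.05] 21.2
cap@.061 (np.float64(266.9), np.float64(234.9)) [22.44 25.05] 21.0
t: 36.35
tool_pos: [0.4913, -0.1511, 0.1539]
tool_rot: [0.707, -0.06, -0.703, -0.059]
wrist_force: [0.0, 0.5, -0.9]
gripper_width: 0.032
t 36.4 p [ 0.4904 -0.151   0.1526] jaw -99.65 tilt [ 0.002 -0.002 -1.   ] F [-0.3 -0.   0.1] w 0.032 q6 1.39
tcp tray [-16.6    1.42]
cap@.061 (np.float64(324.5), np.float64(255.7)) [-18.91   2.63] 21.2
cap@.061 (np.float64(397.2), np.float64(253.5)) [-17.47 -44.03] 19.9
cap@.061 (np.float64(212.2), np.float64(193.7)) [21.66 71.14] 21.1
cap@.061 (np.float64(439.8), np.float64(191.9)) [ 22.87 -67.6 ] 20.8
cap@.061 (np.float64(363.7), np.float64(191.6)) [ 22.83 -21.07] 21.1
cap@.061 (np.float64(287.5), np.float64(192.3)) [22.4  25.06] 19.8
```

View pics/wrist_35.png

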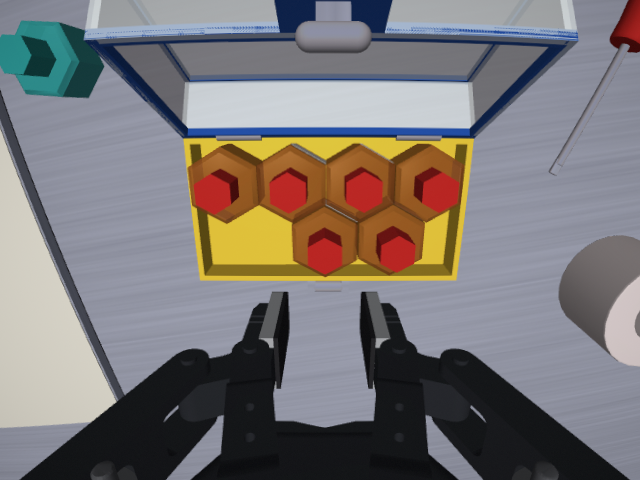

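```bash
python3 - <<'E'
import go,tg
for t in ((-18.9,1.6,.072),(-17.0,1.2,.072)): print(go.row([*tg.w(*t[:2]),t[2]],-99.7).tolist())
E
```

```text
[0.1611, -0.0006, 0.005, 0.0003, -0.0008, -0.0004]
[0.1611, 0.0002, 0.0012, 0.0003, -0.0008, -0.0004]
```

```bash
python3 -m creep '[[0.07,-0.0006,0.005,0,0,0,-0.25],[0.14,-0.0006,0.005,0,0,0,-0.25],[0.161,-0.0006,0.005,0,0,0,-0.25],[0.161,-0.0006,0.005,0,0,0,-1],[0.161,-0.0006,0.005,0,0,0,-1],[0.161,-0.0006,0.005,0,0,0,-1],[0.161,0.0002,0.003,0,0,0,-1],[0.161,0.0002,0.001,0,0,0,-1],[0.161,0.0002,0.001,0,0,0,-1],[0.161,0.0002,0.001,0,0,0,-1]]'; python3 -m creep '[[0,0,0,0,0,0,-0.25],[0,0,0,0,0,0,-0.25],[0,0,0,0,0,0,-0.25],[-0.06,0,0,0,0,0,-0.25],[-0.16,0,0,0,0,0,-0.25],[-0.16,0,0,0,0,0,-0.25],[-0.16,0,0,0,0,0,-0.25]]'; python3 hold.py 36 0.0637 0 0;python3 go.py 0.47 0.32 0.2 -119.8
```

```text
t: 37.4
tool_pos: [0.4882, -0.1511, 0.072]
tool_rot: [-0.704, 0.06, 0.705, 0.059]
wrist_force: [-7.3, 0.3, -0.3]
gripper_width: 0.02
t: 38.1
tool_pos: [0.4899, -0.1509, 0.1539]
tool_rot: [0.706, -0.06, -0.703, -0.059]
wrist_force: [0.2, 0.8, -0.7]
gripper_width: 0.0319
t 38.15 p [ 0.4888 -0.1508  0.1524] jaw -99.66 tilt [ 0.001 -0.001 -1.   ] F [ 0.2  0.6 -0.8] w 0.0322 q6 1.39
tcp tray [-18.19   1.32]
cap@.061 (np.float64(325.1), np.float64(251.5)) [-17.6   2.2] 20.7
cap@.061 (np.float64(397.3), np.float64(251.2)) [-17.47 -44.06] 20.4
cap@.061 (np.float64(211.7), np.float64(191.1)) [21.69 71.17] 21.4
cap@.061 (np.float64(440.1), np.float64(189.3)) [ 22.88 -67.61] 21.0
cap@.061 (np.float64(363.8), np.float64(189.0)) [ 22.85 -21.08] 21.1
cap@.061 (np.float64(287.3), np.float64(189.0)) [22.87 25.03] 20.8
t 38.15 p [ 0.4888 -0.1508  0.1524] jaw -99.66 tilt [ 0.001 -0.001 -1.   ] F [ 0.2  0.6 -0.8] w 0.0322 q6 1.39
[-0.0961, -0.9219, 0.1951, 0.1119, -0.0003, -0.0002]
```

```bash
python3 -m creep '[[-0.05,-0.92,0.19,0.11,0,0,-0.25],[-0.09,-0.92,0.19,0.11,0,0,0.05],[-0.09,-0.92,0.19,0.11,0,0,0.05],[-0.09,-0.92,0.19,0.11,0,0,0.05],[-0.09,-0.92,0.19,0.11,0,0,0.05],[-0.09,-0.92,0.19,0.11,0,0,0.05],[-0.09,-0.92,0.19,0.11,0,0,0.05],[-0.09,-0.92,0.19,0.11,0,0,0.05],[-0.09,-0.92,0.19,0.11,0,0,0.05],[-0.09,-0.92,0.19,0.11,0,0,0.05]]'; python3 deck.py 37
```

```text
t: 39.15
tool_pos: [0.4715, 0.3214, 0.1957]
tool_rot: [0.684, -0.18, -0.684, -0.179]
wrist_force: [1.0, -0.5, -0.3]
gripper_width: 0.0445
t 39.2 p [0.4717 0.3252 0.1956] jaw -119.25 tilt [ 0. -0. -1.] F [1.6 5.  1.2] w 0.0448 q6 0.18
(np.float64(311.7), np.float64(206.3)) [0.4907 0.3227] flat 1.5 jaw -118.5 row .0635: [0.2643, -0.0141, -0.0356, -0.004, -0.0002, -0.0001]
```

View pics/wrist_37.png

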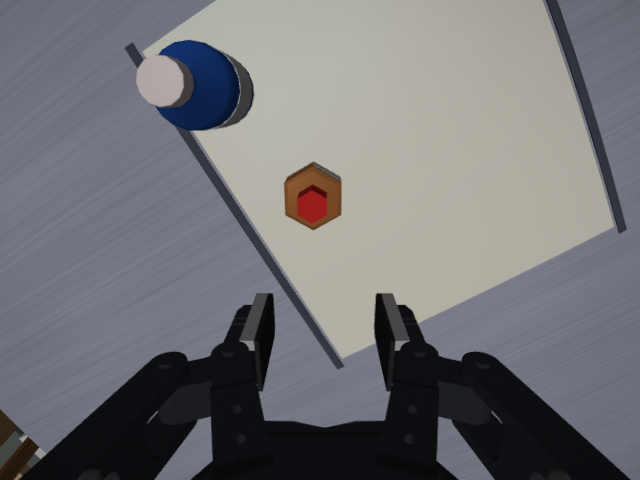

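```bash
python3 - <<'E'
from h import *
print(plane(load('wrist_37'),[(163,82)],.12),plane(load('top_0'),[(147,228)],.12))
E
python3 -m creep '[[0.1,-0.014,-0.036,-0.004,0,0,0.05],[0.13,-0.014,-0.036,-0.004,0,0,0.05],[0.13,-0.014,-0.036,-0.004,0,0,0.05],[0.13,-0.014,-0.036,-0.004,0,0,0.05]]'; python3 deck.py 38
```

```text
[[0.59972159 0.34630008 0.12      ]] [[0.59591404 0.34089581 0.12      ]]
t: 39.6
tool_pos: [0.491, 0.3222, 0.1305]
tool_rot: [0.686, -0.175, -0.685, -0.174]
wrist_force: [0.1, -0.3, 0.6]
gripper_width: 0.0448
t 39.65 p [0.4914 0.3227 0.1317] jaw -118.52 tilt [ 0.002  0.    -1.   ] F [0.5 0.6 0.4] w 0.0447 q6 0.22
(np.float64(326.0), np.float64(262.0)) [0.4906 0.3228] flat 1.1 jaw -118.9 row .0635: [0.1364, 0.0007, 0.0018, 0.0021, -0.0005, 0.0003]
```

```bash
python3 -m creep '[[0.06,0.001,0.001,0.002,0,0,0.05],[0.12,0.001,0.001,0.002,0,0,0.05],[0.133,0.001,0.001,0.002,0,0,0.05],[0.133,0.001,0.001,0.002,0,0,0.05],[0.133,0.001,0.001,0.002,0,0,-1],[0.133,0.001,0.001,0.002,0,0,-1],[0.133,0.001,0.001,0.002,0,0,-1],[0.133,0.001,0.001,0.002,0,0,-1]]'; python3 - <<'E'
import go,tg
go.state(); p=go.cur()[1]
print(go.row([p[0],p[1],.15],-118.9).tolist(),go.row([*tg.w(-18.5,48.5),.15],-99.7).tolist())
E
```

```text
t: 40.45
tool_pos: [0.492, 0.3232, 0.0675]
tool_rot: [0.686, -0.175, -0.683, -0.177]
wrist_force: [-1.0, -0.6, 5.4]
gripper_width: 0.0199
t 40.45 p [0.492  0.3232 0.0675] jaw -118.85 tilt [ 0.005  0.002 -1.   ] F [-1.  -0.6  5.4] w 0.0199 q6 0.22
[-0.165, -0.0007, -0.0006, 0.0003, -0.0011, 0.0014] [-0.1669, 0.7439, -0.4209, -0.1064, -0.0013, 0.0012]
```

```bash
python3 -m creep '[[-0.09,0,0,0,0,0,-1],[-0.166,0,0,0,0,0,-1],[-0.166,0.744,-0.421,-0.106,-0.001,0.001,-1],[-0.166,0.744,-0.421,-0.106,-0.001,0.001,-1],[-0.166,0.744,-0.421,-0.106,-0.001,0.001,-1],[-0.166,0.744,-0.421,-0.106,-0.001,0.001,-1],[-0.166,0.744,-0.421,-0.106,-0.001,0.001,-1],[-0.166,0.744,-0.421,-0.106,-0.001,0.001,-1],[-0.166,0.744,-0.421,-0.106,-0.001,0.001,-1],[-0.166,0.744,-0.421,-0.106,-0.001,0.001,-1]]'; python3 go.py 0.4952 -0.1042 0.15 -99.7
```

```text
t: 41.45
tool_pos: [0.496, -0.0786, 0.1504]
tool_rot: [0.705, -0.06, -0.704, -0.06]
wrist_force: [1.9, 0.5, -1.4]
gripper_width: 0.0204
t 41.45 p [ 0.496  -0.0786  0.1504] jaw -99.75 tilt [ 0.003  0.001 -1.   ] F [ 1.9  0.5 -1.4] w 0.0204 q6 1.25
[0.0007, 0.0507, -0.0072, -0.0003, -0.0008, 0.0004]
```

```bash
python3 -m creep '[[0,0.0507,-0.009,0,0,0,-1],[0,0.0507,-0.009,0,0,0,-1],[0,0.0507,-0.009,0,0,0,-1],[0,0.0507,-0.009,0,0,0,-1]]'; python3 hold.py 39 0.0673 -19.5 49 -1 0.8
```

```text
t: 41.85
tool_pos: [0.4962, -0.1037, 0.1506]
tool_rot: [0.706, -0.059, -0.704, -0.06]
wrist_force: [0.5, 0.9, -1.6]
gripper_width: 0.0197
t 41.9 p [ 0.4962 -0.1035  0.1505] jaw -99.68 tilt [ 0.003  0.001 -1.   ] F [-0.5  0.6 -0.5] w 0.02 q6 1.3
tcp tray [-18.83  49.27]
held (np.float64(324.0), np.float64(321.8)) [-19.38  50.59] flat 18.6 off [-0.55  1.32]
cap@.061 (np.float64(473.1), np.float64(250.3)) [-17.5  -44.03] 20.6
cap@.061 (np.float64(400.9), np.float64(250.4)) [-17.48   2.33] 21.5
cap@.061 (np.float64(519.2), np.float64(188.2)) [ 22.75 -67.41] 21.0
cap@.061 (np.float64(289.6), np.float64(188.9)) [21.79 71.16] 21.5
cap@.061 (np.float64(444.2), np.float64(187.5)) [ 22.78 -21.04] 20.9
cap@.061 (np.float64(367.0), np.float64(187.0)) [22.91 25.22] 21.8
[0.0011, 0.0021, -0.0007, 0.0001, -0.0009, 0.0005]
[0.1525, 0.0024, -0.0002, 0.0001, -0.0009, 0.0005]
[0.1565, 0.0024, -0.0002, 0.0001, -0.0009, 0.0005]
```

View pics/wrist_39.png

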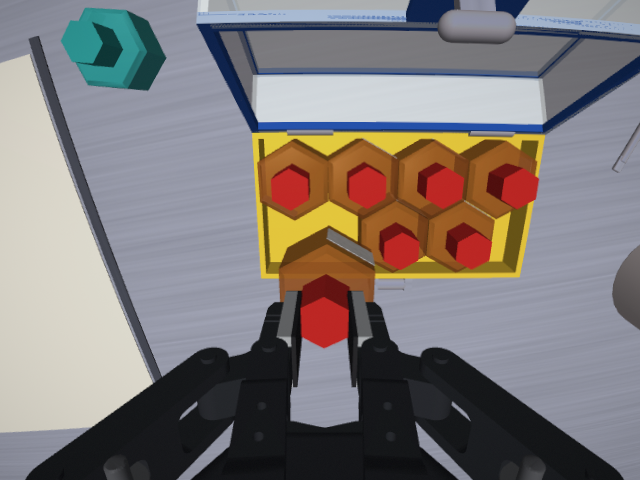

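```bash
python3 -m creep '[[0,0.0026,0,0,0,0,-1],[0.06,0.0026,0,0,0,0,-1],[0.12,0.0026,0,0,0,0,-1],[0.145,0.0026,0,0,0,0,-1],[0.152,0.0026,0,0,0,0,-1],[0.156,0.003,0,0,0,0,-1],[0.157,0.0035,-0.002,0,0,0,-1],[0.157,0.0035,-0.0032,0,0,0,-1],[0.157,0.0035,-0.0032,0,0,0,-1]]'; python3 hold.py 40 0.0671 0 0;python3 -m creep '[[0.001,0,0,0,0,0,-0.25],[0.001,0,0,0,0,0,-0.25],[0.001,0,0,0,0,0,-0.25],[-0.06,0,0,0,0,0,-0.25],[-0.16,0,0,0,0,0,-0.25],[-0.16,0,0,0,0,0,-0.25],[-0.16,0,0,0,0,0,-0.25]]'; python3 hold.py 41 0.0637 0 0
```

```text
t: 42.8
tool_pos: [0.4981, -0.1053, 0.0725]
tool_rot: [0.706, -0.059, -0.703, -0.06]
wrist_force: [-0.0, -0.1, -0.8]
gripper_width: 0.0201
t 42.85 p [ 0.4981 -0.1054  0.0725] jaw -99.68 tilt [ 0.004  0.001 -1.   ] F [-0.4  0.1 -1.7] w 0.0201 q6 1.3
tcp tray [-16.7   47.72]
held (np.float64(321.4), np.float64(333.0)) [-22.67  50.45] flat 33.4 off [-5.97  2.73]
cap@.061 (np.float64(433.3), np.float64(321.2)) [-17.23   2.35] 21.1
cap@.061 (np.float64(536.8), np.float64(319.8)) [-17.33 -43.98] 20.7
cap@.061 (np.float64(321.4), np.float64(333.0)) [-22.92  50.45] 33.4
cap@.061 (np.float64(609.4), np.float64(233.0)) [ 22.89 -67.35] 21.4
cap@.061 (np.float64(501.3), np.float64(232.8)) [ 22.92 -20.89] 21.3
cap@.061 (np.float64(268.0), np.float64(233.9)) [22.39 71.22] 21.2
cap@.061 (np.float64(385.8), np.float64(232.6)) [22.94 25.23] 21.4
t: 43.55
tool_pos: [0.4987, -0.1053, 0.1539]
tool_rot: [0.707, -0.059, -0.702, -0.06]
wrist_force: [0.0, 0.7, -0.2]
gripper_width: 0.0321
t 43.6 p [ 0.4977 -0.1053  0.1525] jaw -99.69 tilt [ 0.004  0.002 -1.   ] F [-0.4 -0.5 -0.4] w 0.0318 q6 1.3
tcp tray [-17.08  47.7 ]
cap@.061 (np.float64(323.5), np.float64(255.8)) [-19.32  49.98] 20.1
cap@.061 (np.float64(468.8), np.float64(253.0)) [-17.46 -43.97] 20.2
cap@.061 (np.float64(397.7), np.float64(253.1)) [-17.45   2.38] 21.1
cap@.061 (np.float64(514.0), np.float64(192.1)) [ 22.82 -67.42] 21.7
cap@.061 (np.float64(440.2), np.float64(191.6)) [ 22.76 -21.02] 21.1
cap@.061 (np.float64(288.4), np.float64(191.9)) [22.3  71.21] 20.9
cap@.061 (np.float64(364.2), np.float64(191.0)) [22.9  25.33] 22.1
```

```bash
python3 - <<'E'
import go,tg
for t in ((-19.3,49.1,.072),(-17.2,47.4,.072)): print(go.row([*tg.w(*t[:2]),t[2]],-99.7).tolist())
E
```

```text
[0.161, -0.0024, 0.0051, 0.0, -0.0013, 0.0007]
[0.1611, 0.001, 0.0009, 0.0, -0.0013, 0.0007]
```

View pics/wrist_41.png

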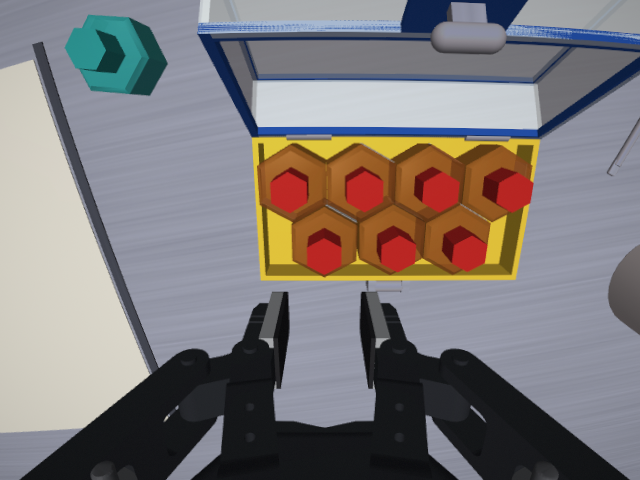

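```bash
python3 -m creep '[[0.07,-0.0024,0.005,0,-0.001,0,-0.25],[0.14,-0.0024,0.005,0,-0.001,0,-0.25],[0.161,-0.0024,0.005,0,-0.001,0,-0.25],[0.161,-0.0024,0.005,0,-0.001,0,-1],[0.161,-0.0024,0.005,0,-0.001,0,-1],[0.161,-0.0024,0.005,0,-0.001,0,-1],[0.161,0,0.003,0,-0.001,0,-1],[0.161,0.001,0.001,0,-0.001,0,-1],[0.161,0.001,0.001,0,-0.001,0,-1],[0.161,0.001,0.001,0,-0.001,0,-1]]'; python3 -m creep '[[0,0,0,0,0,0,-0.25],[0,0,0,0,0,0,-0.25],[0,0,0,0,0,0,-0.25],[-0.06,0,0,0,0,0,-0.25],[-0.16,0,0,0,0,0,-0.25],[-0.26,0,0,0,0,0,-0.25],[-0.3,0,0,0,0,0,-0.25],[-0.3,0,0,0,0,0,-0.25]]'; python3 hold.py 42 0.0637 0 0; python3 look.py 42 top scene >/dev/null
```

```text
t: 44.6
tool_pos: [0.496, -0.1055, 0.0721]
tool_rot: [-0.704, 0.059, 0.705, 0.061]
wrist_force: [-6.2, 0.8, -0.3]
gripper_width: 0.0197
t: 45.4
tool_pos: [0.4988, -0.1061, 0.2267]
tool_rot: [0.708, -0.059, -0.702, -0.061]
wrist_force: [0.8, -0.2, -0.6]
gripper_width: 0.0324
t 45.45 p [ 0.4976 -0.1058  0.2241] jaw -99.71 tilt [ 0.004  0.003 -1.   ] F [0.2 0.7 0.1] w 0.032 q6 1.31
tcp tray [-17.13  47.15]
cap@.061 (np.float64(435.6), np.float64(221.4)) [-17.54 -44.07] 21.3
cap@.061 (np.float64(380.5), np.float64(221.4)) [-17.63   2.19] 21.5
cap@.061 (np.float64(325.1), np.float64(221.5)) [-17.74  48.28] 22.4
cap@.061 (np.float64(469.2), np.float64(173.6)) [ 22.7  -67.67] 21.0
cap@.061 (np.float64(412.0), np.float64(173.2)) [ 22.68 -21.13] 20.5
cap@.061 (np.float64(296.5), np.float64(172.7)) [22.84 71.12] 21.3
cap@.061 (np.float64(354.1), np.float64(172.7)) [22.85 25.23] 21.6
```

View pics/wrist_42.png

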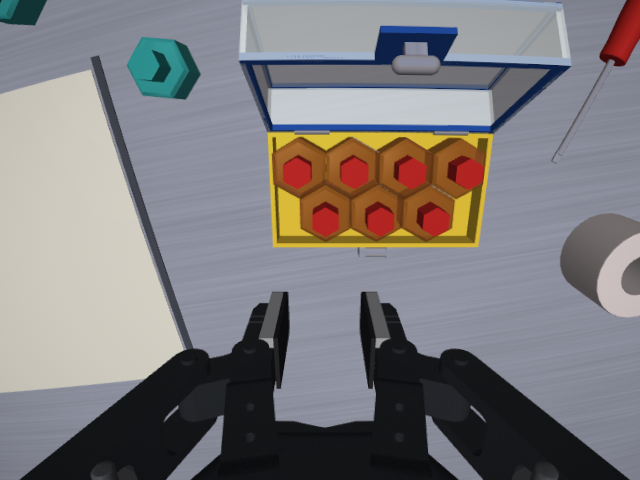

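View pics/top_42.png

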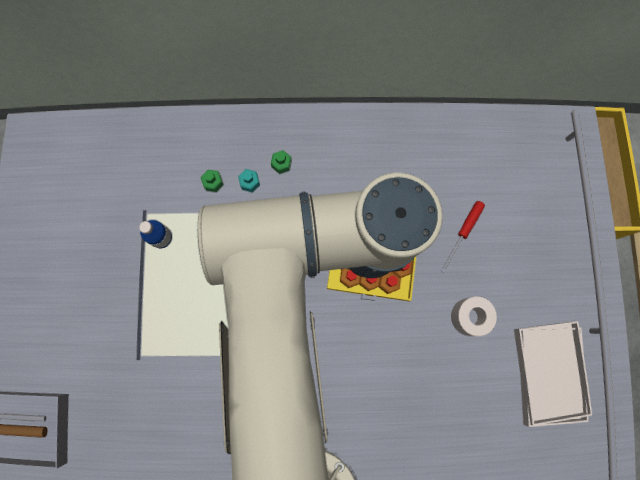

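```bash
cat > lid.py <<'E'
import numpy as np,tg
H=np.array([53,26.5])
def un(th): return np.array([-np.cos(th),np.sin(th)]),np.array([np.sin(th),np.cos(th)])
def pt(th,r,n,y=0):
    u,m=un(th); p=H+r*u+n*m; return np.array([*tg.w(p[0],y),p[1]/1000])
def tcp(th,r,n,y=0,half=11,tip=22):
    u,m=un(th); p=H+r*u+n*m; return np.array([*tg.w(p[0]+half,y),(p[1]+tip)/1000])
E
python3 - <<'E'
from h import *
from lid import *
s=load('wrist_42')
for th in (1.9,2.0,2.05,2.1,2.15):
    print(th,np.round(proj(s,[pt(th,130,4,20),pt(th,130,4,-20),pt(th,106,0,98),pt(th,106,0,-98),pt(th,106,43,98),pt(th,106,43,-98)]),0).tolist())
a=s['pixels'][0:140,230:580];cv2.imwrite('pics/z8.png',cv2.resize(a,None,fx=2.2,fy=2.2,interpolation=2))
E
```

```text
1.9 [[381.0, 51.0], [458.0, 53.0], [239.0, 79.0], [571.0, 84.0], [240.0, 9.0], [567.0, 16.0]]
2.0 [[380.0, 28.0], [457.0, 30.0], [239.0, 62.0], [570.0, 68.0], [243.0, -3.0], [561.0, 5.0]]
2.05 [[380.0, 18.0], [456.0, 19.0], [240.0, 54.0], [569.0, 60.0], [244.0, -7.0], [558.0, 0.0]]
2.1 [[379.0, 8.0], [454.0, 10.0], [240.0, 46.0], [567.0, 52.0], [245.0, -11.0], [554.0, -4.0]]
2.15 [[378.0, -1.0], [453.0, 0.0], [241.0, 39.0], [566.0, 45.0], [246.0, -15.0], [551.0, -8.0]]
```

View pics/z8.png

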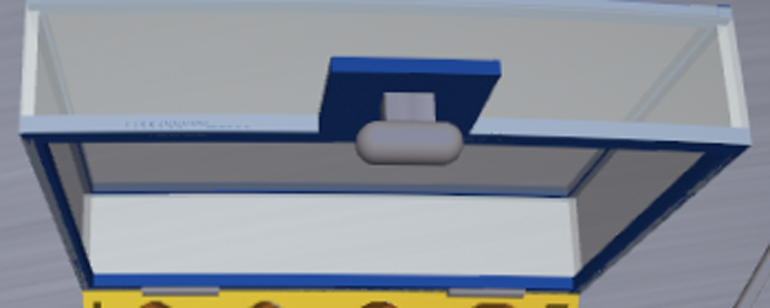

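```bash
python3 - <<'E'
import go,tg
go.state()
for t in ((132,0,.226),(132,0,.146)): print(go.row([*tg.w(*t[:2]),t[2]],-99.7).tolist())
E
```

```text
t 45.55 p [ 0.496  -0.1058  0.2214] jaw -99.71 tilt [-0.002  0.003 -1.   ] F [-0.  -0.1 -0.9] w 0.0319 q6 1.31
[-0.0101, 0.0939, -0.3013, -0.0001, 0.0007, 0.0009]
[0.1499, 0.0943, -0.3017, -0.0001, 0.0007, 0.0009]
```

```bash
python3 -m creep '[[-0.01,0.094,-0.301,0,0.0007,0.0009,-1],[-0.01,0.094,-0.301,0,0.0007,0.0009,-1],[-0.01,0.094,-0.301,0,0.0007,0.0009,-1],[-0.01,0.094,-0.301,0,0.0007,0.0009,-1],[-0.01,0.094,-0.301,0,0.0007,0.0009,-1],[-0.01,0.094,-0.301,0,0.0007,0.0009,-1]]'; python3 - <<'E'
import go,tg
go.state()
for t in ((132,0,.19),(132,0,.146),(128,0,.146)): print(go.row([*tg.w(*t[:2]),t[2]],-99.7).tolist())
E
python3 look.py 43 wrist scene >/dev/null
```

```text
t: 46.15
tool_pos: [0.6358, -0.1772, 0.2249]
tool_rot: [-0.704, 0.06, 0.705, 0.06]
wrist_force: [0.5, -0.0, 0.3]
gripper_width: 0.0001
t 46.15 p [ 0.6358 -0.1772  0.2249] jaw -99.71 tilt [-0.002  0.    -1.   ] F [ 0.5 -0.   0.3] w 0.0001 q6 1.44
[0.0699, 0.0001, -0.0017, -0.0001, 0.0006, -0.0001]
[0.1579, 0.0001, -0.0019, -0.0001, 0.0006, -0.0001]
[0.1579, 0.0001, 0.0061, -0.0001, 0.0006, -0.0001]
```

View pics/wrist_43.png

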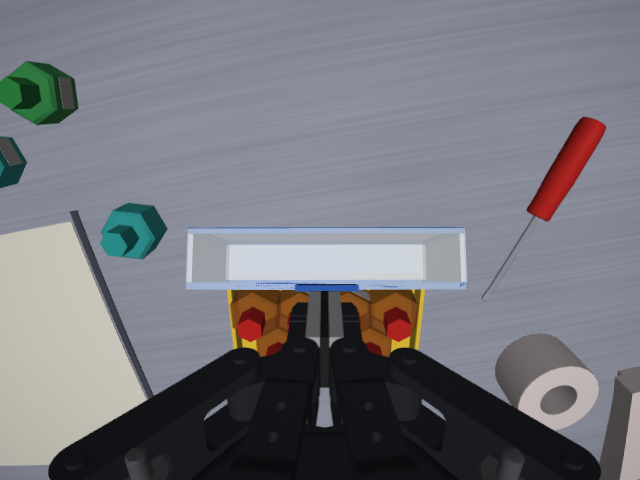

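View pics/scene_43.png

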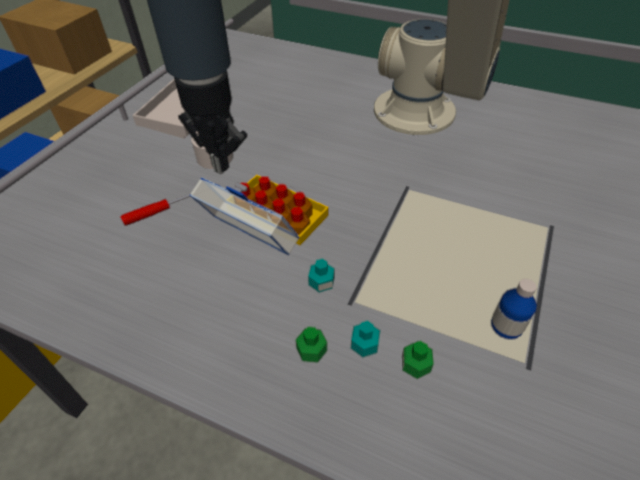

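```bash
python3 - <<'E'
from h import *
from lid import *
s=load('wrist_43')
for th in (1.95,2.0,2.05): print(th,proj(s,[pt(th,130,4,0),pt(th,106,0,98),pt(th,106,43,98)]).round(0).tolist())
print(proj(s,[[*tg.w(131.1+d,0),.203] for d in (-11,0,11)]).round(0).tolist())
E
```

```text
1.95 [[327.0, 297.0], [186.0, 298.0], [187.0, 236.0]]
2.0 [[327.0, 287.0], [187.0, 290.0], [188.0, 229.0]]
2.05 [[327.0, 276.0], [187.0, 283.0], [190.0, 222.0]]
[[327.0, 329.0], [327.0, 308.0], [328.0, 286.0]]
```

```bash
python3 -m creep '[[0.07,0,-0.002,0,0,0,-1],[0.14,0,-0.002,0,0,0,-1],[0.158,0,-0.002,0,0,0,-1],[0.158,0,-0.002,0,0,0,-1]]'; cat > wp.py <<'E'
import sys,numpy as np,go,tg
from lid import *
go.state(); st,P,M=go.cur(); print('tray',tg.inv(P[:2]),P[2])
def F(th):
    u,n=un(th)
    if th>1.57:
        B=H+130*u+4*n; return B[0],B[1]-14
    r=max(118,108+22*np.cos(th)); p=H+r*u+4*n; return p[0],p[1]
for th in [float(v) for v in sys.argv[1:]]:
    x,z=F(th); r=go.row([*tg.w(x+11,0),(z+22)/1000],-99.7); print(th,round(x+11,1),round(z+22,1),r.round(4).tolist())
E
python3 wp.py 2.0 1.9 1.8 1.7 1.6 1.5 1.4 1.3
```

```text
t: 46.65
tool_pos: [0.6355, -0.1768, 0.1472]
tool_rot: [-0.704, 0.06, 0.705, 0.059]
wrist_force: [-0.2, -1.1, 0.6]
gripper_width: -0.0001
t 46.65 p [ 0.6355 -0.1768  0.1472] jaw -99.65 tilt [-0.002 -0.    -1.   ] F [-0.2 -1.1  0.6] w -0.0001 q6 1.44
tray [130.82840288   0.47092667] 0.14723066270506668
2.0 121.7 151.0 [-0.0076, 0.0009, 0.0182, 0.0003, 0.0006, -0.0002]
1.9 109.8 156.2 [-0.0179, 0.0009, 0.0421, 0.0003, 0.0006, -0.0002]
1.8 97.4 160.2 [-0.0258, 0.0009, 0.0668, 0.0003, 0.0006, -0.0002]
1.7 84.7 162.9 [-0.0312, 0.0009, 0.0923, 0.0003, 0.0006, -0.0002]
1.6 71.8 164.3 [-0.034, 0.0009, 0.1181, 0.0003, 0.0006, -0.0002]
1.5 59.6 166.5 [-0.0382, 0.0008, 0.1424, 0.0003, 0.0006, -0.0002]
1.4 47.9 165.5 [-0.0361, 0.0008, 0.166, 0.0003, 0.0006, -0.0002]
1.3 36.3 163.3 [-0.0317, 0.0008, 0.1891, 0.0003, 0.0006, -0.0002]
```

```bash
python3 -m creep '[[-0.008,0.001,0.018,0,0,0,-1],[-0.018,0.001,0.042,0,0,0,-1],[-0.026,0.001,0.067,0,0,0,-1],[-0.031,0.001,0.092,0,0,0,-1],[-0.034,0.001,0.118,0,0,0,-1],[-0.034,0.001,0.118,0,0,0,-1]]'; python3 look.py 44 wrist scene>/dev/null;  python3 wp.py 1.5 1.4 1.3 1.2 1.1 1.0 0.9 0.8 0.7 0.6 0.5 0.4 0.3 0.2
```

```text
t: 47.25
tool_pos: [0.5766, -0.1673, 0.1674]
tool_rot: [0.705, -0.06, -0.704, -0.059]
wrist_force: [0.7, -0.1, 0.2]
gripper_width: 0.0001
t 47.35 p [ 0.5774 -0.1675  0.1662] jaw -99.64 tilt [ 0.001 -0.001 -1.   ] F [ 0.5 -0.1  0.3] w -0.0001 q6 1.42
tray [71.94117784 -0.14053716] 0.16615761364785467
1.5 59.6 166.5 [-0.0007, -0.0003, 0.0246, 0.0003, -0.0002, -0.0002]
1.4 47.9 165.5 [0.0014, -0.0003, 0.0481, 0.0003, -0.0002, -0.0002]
1.3 36.3 163.3 [0.0057, -0.0004, 0.0713, 0.0003, -0.0002, -0.0002]
1.2 25.0 159.9 [0.0124, -0.0004, 0.0939, 0.0003, -0.0002, -0.0002]
1.1 14.0 155.5 [0.0213, -0.0004, 0.1158, 0.0003, -0.0002, -0.0002]
1.0 2.6 151.5 [0.0291, -0.0004, 0.1387, 0.0003, -0.0002, -0.0002]
0.9 -8.5 146.3 [0.0396, -0.0005, 0.1609, 0.0003, -0.0002, -0.0002]
0.8 -19.1 139.8 [0.0527, -0.0005, 0.182, 0.0003, -0.0002, -0.0002]
0.7 -28.9 132.0 [0.0682, -0.0005, 0.2017, 0.0003, -0.0002, -0.0002]
0.6 -37.9 123.0 [0.0861, -0.0006, 0.2197, 0.0003, -0.0002, -0.0002]
0.5 -45.8 113.0 [0.1061, -0.0006, 0.2356, 0.0003, -0.0002, -0.0002]
0.4 -52.6 102.1 [0.1279, -0.0006, 0.2491, 0.0003, -0.0002, -0.0002]
0.3 -58.1 90.4 [0.1513, -0.0006, 0.2601, 0.0003, -0.0002, -0.0002]
0.2 -62.2 78.2 [0.1758, -0.0007, 0.2684, 0.0003, -0.0002, -0.0002]
```

View pics/wrist_44.png

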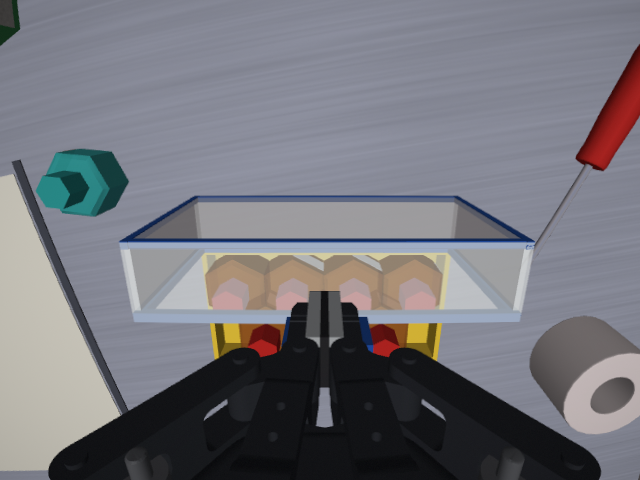

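View pics/scene_44.png

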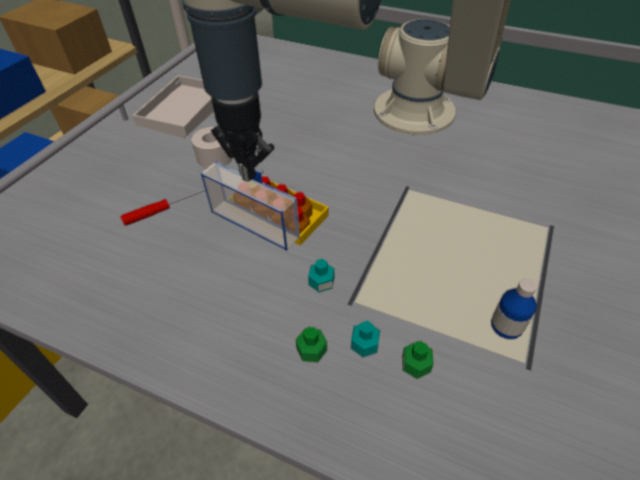

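```bash
python3 -m creep '[[-0.001,0,0.025,0,0,0,-1],[0.001,0,0.048,0,0,0,-1],[0.006,0,0.071,0,0,0,-1],[0.012,0,0.094,0,0,0,-1],[0.021,0,0.116,0,0,0,-1],[0.029,0,0.139,0,0,0,-1],[0.04,0,0.161,0,0,0,-1],[0.053,0,0.182,0,0,0,-1],[0.053,0,0.182,0,0,0,-1]]'; python3 look.py 45 wrist scene>/dev/null;  python3 wp.py 0.7 0.6 0.5 0.4 0.3 0.2 0.15 0.1 0.05 0
```

```text
t: 48.25
tool_pos: [0.487, -0.1521, 0.1395]
tool_rot: [-0.705, 0.06, 0.705, 0.059]
wrist_force: [0.0, 0.5, 0.7]
gripper_width: 0.0
t 48.35 p [ 0.4881 -0.1524  0.14  ] jaw -99.63 tilt [ 0.001 -0.001 -1.   ] F [-0.6 -0.7  0.2] w -0.0002 q6 1.4
tray [-18.64471753  -0.30527223] 0.14003946526637898
0.7 -28.9 132.0 [0.0161, -0.0007, 0.0205, 0.0004, -0.0002, -0.0003]
0.6 -37.9 123.0 [0.034, -0.0007, 0.0385, 0.0004, -0.0002, -0.0003]
0.5 -45.8 113.0 [0.054, -0.0007, 0.0544, 0.0004, -0.0002, -0.0003]
0.4 -52.6 102.1 [0.0758, -0.0008, 0.0679, 0.0004, -0.0002, -0.0003]
0.3 -58.1 90.4 [0.0991, -0.0008, 0.0789, 0.0004, -0.0002, -0.0003]
0.2 -62.2 78.2 [0.1237, -0.0008, 0.0872, 0.0004, -0.0002, -0.0003]
0.15 -63.7 71.8 [0.1363, -0.0008, 0.0902, 0.0004, -0.0002, -0.0003]
0.1 -64.8 65.4 [0.1491, -0.0008, 0.0925, 0.0004, -0.0002, -0.0003]
0.05 -65.6 59.0 [0.162, -0.0009, 0.094, 0.0004, -0.0002, -0.0003]
0.0 -66.0 52.5 [0.175, -0.0009, 0.0948, 0.0004, -0.0002, -0.0003]
```

View pics/wrist_45.png

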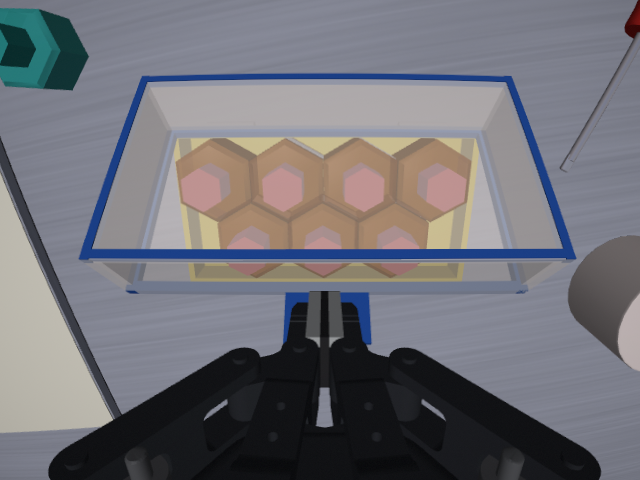

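View pics/scene_45.png

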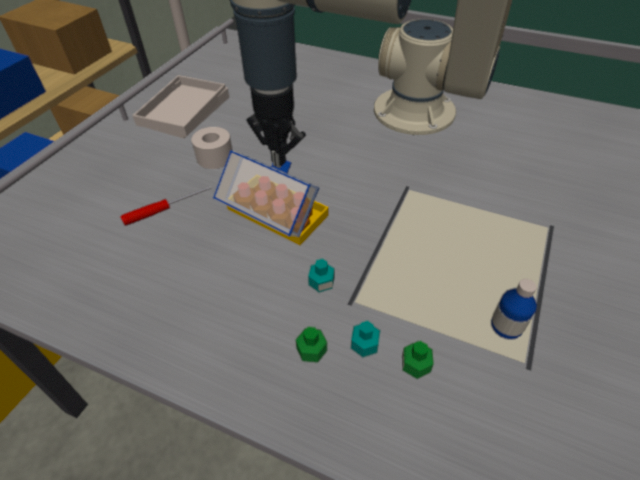

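```bash
python3 -m creep '[[0.016,-0.001,0.02,0,0,0,-1],[0.034,-0.001,0.038,0,0,0,-1],[0.054,-0.001,0.054,0,0,0,-1],[0.076,-0.001,0.068,0,0,0,-1],[0.099,-0.001,0.079,0,0,0,-1],[0.124,-0.001,0.087,0,0,0,-1],[0.136,-0.001,0.090,0,0,0,-1],[0.136,-0.001,0.090,0,0,0,-1]]'; python3 look.py 46 wrist scene>/dev/null;  python3 wp.py 0.12 0.1 0.05 0
```

```text
t: 49.15
tool_pos: [0.4437, -0.1444, 0.0716]
tool_rot: [-0.704, 0.06, 0.705, 0.059]
wrist_force: [-0.5, 0.3, -0.2]
gripper_width: 0.0
t 49.25 p [ 0.4443 -0.1445  0.0723] jaw -99.62 tilt [ 0.001 -0.001 -1.   ] F [ 0.8  0.6 -0. ] w 0.0 q6 1.38
tray [-6.31161846e+01  2.66572773e-02] 0.07234664138553441
0.12 -64.4 68.0 [0.0087, 0.0, 0.0026, 0.0004, -0.0003, -0.0003]
0.1 -64.8 65.4 [0.0138, 0.0, 0.0035, 0.0004, -0.0003, -0.0003]
0.05 -65.6 59.0 [0.0267, 0.0, 0.005, 0.0004, -0.0003, -0.0003]
0.0 -66.0 52.5 [0.0397, 0.0, 0.0058, 0.0004, -0.0003, -0.0003]
```

View pics/wrist_46.png

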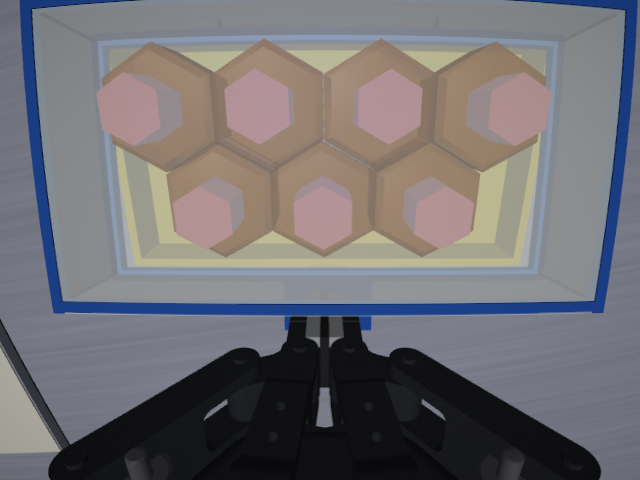

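```bash
python3 -m creep '[[0.009,0,0.003,0,0,0,-1],[0.014,0,0.0035,0,0,0,-1],[0.018,0,0.004,0,0,0,-1],[0.022,0,0.0045,0,0,0,-1],[0.026,0,0.005,0,0,0,-1]]'; python3 wp.py 0.0
```

```text
t: 49.75
tool_pos: [0.4424, -0.1442, 0.0604]
tool_rot: [0.705, -0.06, -0.704, -0.059]
wrist_force: [-1.5, 0.9, 7.0]
gripper_width: -0.0001
t 49.75 p [ 0.4424 -0.1442  0.0604] jaw -99.59 tilt [ 0.002 -0.002 -1.   ] F [-1.5  0.9  7. ] w -0.0001 q6 1.38
tray [-6.50132257e+01  4.14711323e-02] 0.06038743451930436
0.0 -66.0 52.5 [0.0158, 0.0001, 0.002, 0.0006, -0.0007, -0.0004]
```

```bash
python3 -m creep '[[0.004,0,0.001,0,0,0,-1],[0.008,0,0.001,0,0,0,-1],[0.012,0,0.002,0,0,0,-1],[0.014,0,0.002,0,0,0,-1]]'; python3 wp.py 0.0
```

```text
t: 50.15
tool_pos: [0.4419, -0.144, 0.0535]
tool_rot: [0.706, -0.06, -0.704, -0.059]
wrist_force: [0.8, -0.3, 0.9]
gripper_width: 0.0002
t 50.15 p [ 0.4419 -0.144   0.0535] jaw -99.58 tilt [ 0.003 -0.002 -1.   ] F [ 0.8 -0.3  0.9] w 0.0002 q6 1.38
tray [-65.57838088   0.1096924 ] 0.05348218168921676
0.0 -66.0 52.5 [0.002, 0.0002, 0.0009, 0.0007, -0.0011, -0.0004]
```

```bash
python3 -m creep '[[0.002,0,0.001,0,0,0,-1],[0.004,0,0.001,0,0,0,-1],[0.006,0,0.001,0,0,0,-1],[0.007,0,0.001,0,0,0,-1]]'; python3 wp.py 0.0
```

```text
t: 50.55
tool_pos: [0.4418, -0.1441, 0.0521]
tool_rot: [0.706, -0.059, -0.703, -0.058]
wrist_force: [-8.9, 5.3, 26.5]
gripper_width: 0.0001
t 50.55 p [ 0.4418 -0.1441  0.0521] jaw -99.52 tilt [ 0.004 -0.002 -1.   ] F [-8.9  5.3 26.5] w 0.0001 q6 1.38
tray [-6.56839295e+01  1.59398085e-02] 0.0521118099741595
0.0 -66.0 52.5 [-0.0008, 0.0, 0.0006, 0.001, -0.0014, -0.0006]
```

```bash
python3 -m creep '[[-0.02,0,0,0,0,0,-1],[-0.1,0,0.02,0,0,0,-1],[-0.2,0,0.1,0,0,0,-1],[-0.3,0,0.15,0,0,0,-1],[-0.35,0,0.15,0,0,0,-1],[-0.35,0,0.15,0,0,0,-1],[-0.35,0,0.15,0,0,0,-1]]'; python3 look.py 47 wrist scene top>/dev/null; python3 - <<'E'
from h import *
from lid import *
import go
go.state()
for n in ('wrist_47',):
  s=load(n)
  for th in (0,0.05,0.1): print(th,proj(s,[pt(th,130,4,20),pt(th,130,4,-20),pt(th,106,43,98),pt(th,106,43,-98),pt(th,106,0,98),pt(th,106,0,-98)]).round(0).tolist())
a=load('scene_47')['pixels'][140:260,190:350];cv2.imwrite('pics/z9.png',cv2.resize(a,None,fx=5,fy=5,interpolation=2))
E
```

```text
t: 51.25
tool_pos: [0.3669, -0.131, 0.2272]
tool_rot: [0.707, -0.059, -0.703, -0.058]
wrist_force: [0.7, 0.4, -0.4]
gripper_width: 0.0003
t 51.4 p [ 0.3663 -0.1312  0.2253] jaw -99.53 tilt [ 0.001 -0.002 -1.   ] F [ 0.3 -0.3 -0. ] w -0.0 q6 1.34
0 [[303.0, 136.0], [350.0, 136.0], [195.0, 107.0], [458.0, 108.0], [212.0, 108.0], [441.0, 108.0]]
0.05 [[302.0, 136.0], [350.0, 136.0], [192.0, 104.0], [461.0, 105.0], [210.0, 107.0], [443.0, 108.0]]
0.1 [[302.0, 136.0], [351.0, 136.0], [189.0, 100.0], [464.0, 101.0], [208.0, 107.0], [445.0, 108.0]]
```

View pics/wrist_47.png

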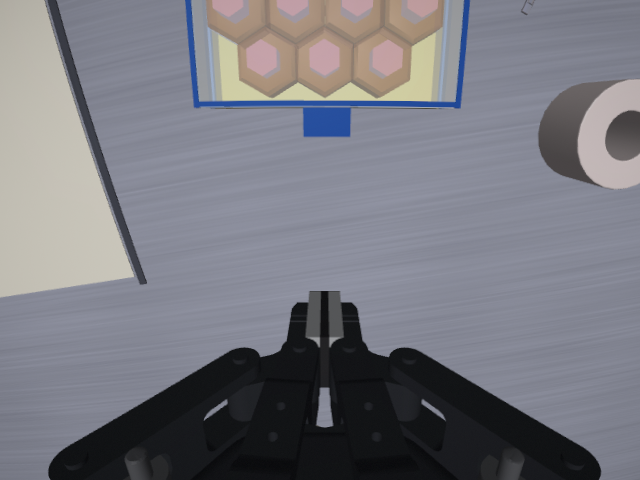

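View pics/z9.png

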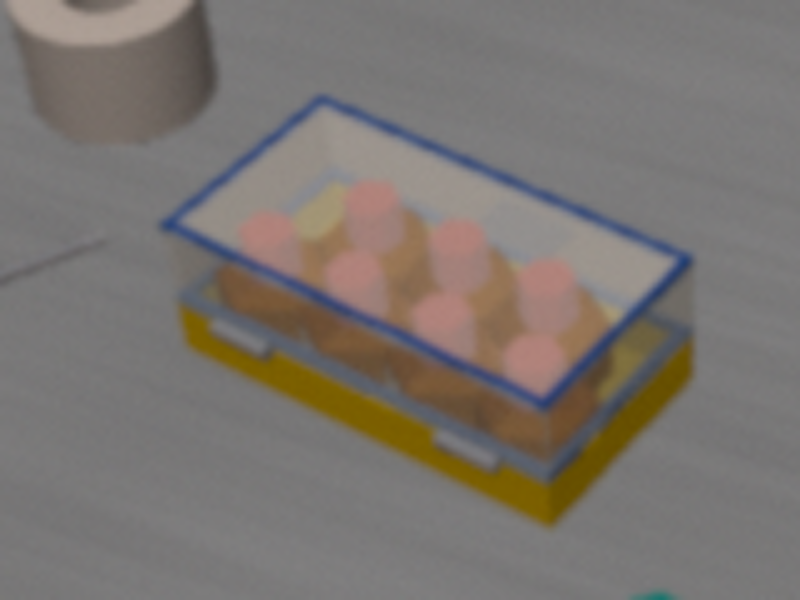

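```bash
python3 - <<'E'
from h import *
a,b=load('top_0')['pixels'],load('top_47')['pixels']
for n,(lo,hi) in dict(green=((50,120,40),(95,255,255)),blue=((105,150,40),(125,255,255)),red=((0,170,80),(5,255,255))).items():
    for i in (a,b):
        m=cv2.inRange(cv2.cvtColor(i,cv2.COLOR_BGR2HSV),lo,hi); m=cv2.morphologyEx(m,cv2.MORPH_OPEN,np.ones((3,3)))
        print(n,[tuple(map(float,c)) for c,k in blobs(m,60)])
d=cv2.absdiff(a[290:345,445:505],b[290:345,445:505]); print('roll diff',d.mean())
E
python3 -c "
from bench import sign_off
print(sign_off())"
```

```text
green [(280.5, 161.4), (211.4, 180.3), (248.6, 180.1), (299.5, 216.2)]
green [(280.5, 161.3), (211.3, 180.2), (248.6, 180.2), (299.5, 216.1)]
blue [(154.7, 233.3)]
blue [(154.7, 233.4), (368.0, 297.1)]
red [(471.3, 218.7), (201.5, 236.5), (233.3, 238.3), (200.9, 269.5), (234.8, 276.5), (159.4, 291.6), (202.2, 309.8), (233.7, 315.3)]
red [(471.5, 218.3)]
roll diff 17.32151515151515
the job is handed in; nothing more can be done
None
```

View pics/top_47.png

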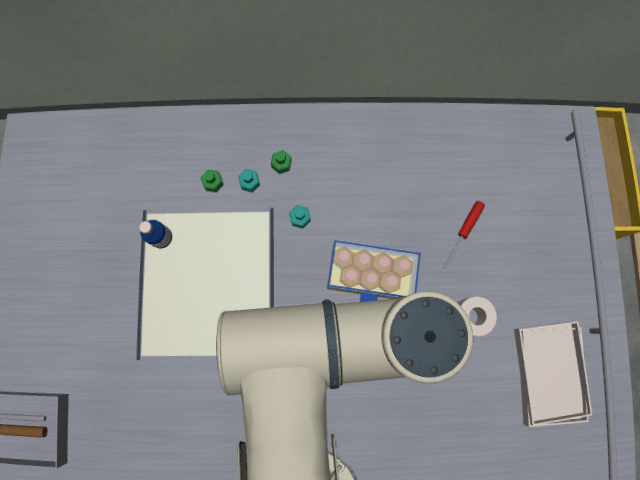

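All seven hexagonal pots are packed in the yellow case, with four along the hinge wall and three in the notches. The lid is snapped shut, and I handed the job in at about 51 s.

- **Packing:** In the last picture before closing, neighbouring pots stood 45.9 to 46.5 mm apart against 46 mm for touching faces, and within about 2° of the tray. The whole pattern sits about 2 mm toward the hinge wall and 2 mm toward one end, within the case's spare room.
- **Disturbances:** One pot was knocked about 25 mm aside during the run; I found it again and packed it. The last row pot and the three notch pots were first set down 1–2 mm off, so I regripped and pushed each one into contact. The held notch pots read about 6 mm off in close-up pictures, but they stood upright and in place once released.
- **Lid:** The force on the tab reached about 7 N at the catch, dropped to about 1 N, then rose to 26 N against the closed stop. After the arm moved away, the lid's edges matched the fully shut position to within about 0.02 rad, with the pattern unchanged under it.
- **Other objects:** The bottle, screwdriver and the four green and turquoise look-alikes were within half a pixel of where they started. My before-and-after comparison of the film roll showed a difference. The final picture shows the arm covering part of the roll, and the visible part is where it was.

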